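Gauge the grinding balls through the dial hopper into the tray

ROBOT

A 7-joint arm with a two-finger parallel gripper is mounted at the origin on the work surface. World frame = base frame: x ahead of the robot, y to its left, z up, the work surface at z = 0. Lengths are in m, angles in degrees, forces in N, time in s.
With the tool pointing down it reaches from about 0.425 to 0.825 m from the base axis. Payload 3.6 kg.
Tool frame: the origin (TCP) lies midway between the tips of the shut fingers; the grasp point (between the pads) lies 19 mm behind it; z points along the fingers, y is the line along which they close (so a half turn about z gives the same grasp; the last joint's range is limited). The gripper opens to 93 mm and grips with 3 to 60 N. Pads are 15 mm wide; open, the fingers measure 128 mm over their backs; the gripper's body (75 mm by 188 mm) begins 65 mm behind the grasp point.
Start: joints at [65.46, 35.231, -0.722, 81.555, 0.464, 63.22, -2.315], TCP at [0.254, -0.598, 0.219] pointing down, gripper open.
Joint ranges: [-178.69, 178.69], [-17.37, 117.87], [-77.05, 75.6], [15.02, 138.74], [-78.02, 258.01], [0.78, 113.62], [-162.83, 162.83]. Speed limits (degrees/s): [159.86, 159.86, 180, 180, 180, 180, 180].

INTERFACE

Orientations are given as a 3x3 rotation matrix whose columns are the frame's x, y, z axes.
In Python, from rig import get_state, snapshot, job_done gives the robot as it stands. The module is installed in compiled form; this text tells all that it offers.
- The arm moves only by the tool send_rows, never from a script. Its argument "motion" is a list of rows, each an object with "claw": the opening, from 0 (shut) to 1 (fully open); "offset": the shift along the tool's x, y, z as a fraction of full scale, a list of three; "turn": the turn, a rotation vector about the tool's x, y, z as a fraction of full scale, a list of three. In form: [{"claw": claw, "offset": [tx, ty, tz], "turn": [ax, ay, az]}, ...]. A call has 1 to 10 rows; each row shifts and turns the commanded pose from where the row before left it, along the tool's axes as they then stand; what a row does not reach is not made up. Full scale, the value 1, is 20 mm for a shift and 45 degrees for a turn. A row lasts 1/10 s, in which the tool goes at most 50 mm and 8.59 degrees, less where a joint would pass 70% of its speed; a pose out of reach is approached as far as the arm can. A call with a number of a shift or a turn outside -1 to 1 is refused whole. A call with a gripper value outside its range is refused whole. The fingers move at their own pace and stop on an object; "squeeze" is the grip in N (left out, the last holds). Time passes only in rows, so rows that do not move let the fingers close. It gives the time, the measured TCP pose, the force, the opening and the grip force at its end, in the units of the state.
- get_state(): the state, without advancing time (a new reading comes with each control period).
- snapshot(name): name is "side" or "top"; returns a dict with "color" (384x512x3 uint8, red, green, blue), "range_z" (384x512 float32, m along the optical axis (not along the pixel's ray), 0 where there is no reading), "fx", "fy", "cx", "cy" (pixels), "D" ([k1, k2, p1, p2, k3] as OpenCV has them; the pictures are not rectified), "extrinsics" (4x4, takes a point from world to camera coordinates). Camera axes: x right, y down, z forward; pixel columns grow to the right and rows downward; lengths in m; the calibration is good to about 2 mm. A picture is of the moment at which its call begins.
- job_done(): hands the job in; it is judged then, once.
The state is a dict: "t": time; "joints": joint angles; "dq": joint speeds; "joint_torque": joint torques, N m; "ee_pos": TCP position; "ee_rot": TCP orientation; "wrist_force": force on the tool from outside, world axes, zero at the start; "wrist_torque": the same for the moment, N m; "grip_width": finger opening in m; "grasp_force": force on a finger pad.
Only numpy, scipy, OpenCV 4.12 (cv2) and the standard library are available. Lean on these libraries where they do the work, as an engineer would, in place of code of your own. Each camera call takes 0.05 s, during which the arm holds its last target. There are 200 camera calls.

TASK

Run the 50 mm grinding balls from the rack through the gauging hopper: swing the folded ramp flap over and lower it gently onto its front stop, turn the hopper's dial so that the smallest hole the balls can pass stands at the outlet beside the ramp, and set every ball in the hopper's open mouth while the hopper is on its rest, in whatever order suits. Only when all that is done, and with the tray squarely under the end of the ramp, tip the hopper fully forward by its handle and hold it there until every ball has rolled down the ramp into the tray, then lower it gently back onto its rest, leaving the dial and ramp as set. Let neither flap nor hopper drop, and do not disturb the caliper, the loupe or the mica sheets.

Things in the scene. Friction and masses are not known exactly. Their poses are not given: they have to be found in the camera images.
- flap (a joint): Ramp flap: steel plate 76 mm wide, 115 mm long, with 16 mm side ribs, 0.25 kg. 0 = folded back on its rear stop, 14 degrees past upright, leaning over the dial; 1.31 = level; 2.06 = down on its front stop, sloping 14 degrees down from the hopper to the tray. Loose hinge: beyond upright (0.24) it falls by itself unless held, before that it falls back.
- flap_hinge (a point): Middle of the flap's hinge line, on the fixed stand, 126 mm above the bench. Stand axes: x along both hinge lines (away from the robot), y from the hopper towards the tray, z up. Flap and hopper turn about lines parallel to this x.
- flap_handle (a point): Grip point on the flap's side handle: a round rod 10 mm thick parallel to the hinge, standing out 84 mm from the flap's near (-x) side; this point is 85 mm from the flap's middle line and 105 mm from the hinge line, 35 mm from the rod's free end. The rod may turn between the fingers.
- hopper (a joint): Tipping hopper. 0 = down on its rest, 1.36 = tipped fully forward, over towards the ramp, against its front stop. Turns about the pivot. It weighs 0.8 kg and falls back to its rest when let go, so it must be held while tipped.
- hopper_pivot (a point): Middle of the hopper's pivot line, on the fixed stand, 140 mm above the bench; axes as those of the stand (flap_hinge).
- hopper_handle (a point): Grip point on the hopper's handle: a round rod 12 mm thick parallel to the pivot, standing out 124 mm from the hopper's near (-x) side; this point is 126 mm from the hopper's middle line, 150 mm behind and 30 mm below the pivot in the hopper's own axes, 32 mm from the rod's free end.
- hopper_mouth (a point): Centre of the hopper's open loading mouth, at rim level (98 mm long in y, 56 mm wide in x, smooth-lined, floor 35 mm below). Hopper axes: z out of the mouth, y along the channel to the outlet end, 8 degrees downward at rest, so balls roll from the mouth to the far end, 219 mm away. From y = 45 mm the dial roofs the channel, 27 mm above this rim. Holds four balls; the last may stay under the mouth.
- dial (a joint): Dial roofing the hopper: aluminium disc 172 mm across with round holes of 38, 62 and 72 mm, 120 degrees apart. Balls leave by the hole at the outlet: the side next to the ramp (hopper +y). 0 = 62 mm hole at the outlet, 2.09 = 72 mm hole there; positive is counter-clockwise from above. Range -0.5 to 2.9; stays where left (0.05 N m friction).
- dial_grip (a point): Grip bar on the dial's axis: 40 mm long, 12 mm thick, 34 mm high; this point is on the axis, 12 mm below the bar's top and 22 mm above the disc. Its x axis runs along the bar, its y axis points from the axis to the 62 mm hole.
- tray_floor (a point): Loose stainless receiving tray, 160 x 250 mm, 60 mm high, walls 4 mm thick, 1 kg; this point is the centre of its inner floor, x across, y along its 250 mm side. It stands under the end of the ramp, its centre about 205 mm from the pivot in stand +y; up to 30 mm off that place it surely catches the balls, farther off it should be moved back.
- rack: Fixed plywood ball rack 190 x 190 mm, floor 8 mm thick, with low ribs (top 18 mm above the bench) making 2 x 2 cells; at most one ball a cell. Origin at the centre of its underside.
- caliper: Bystander: steel caliper lying on the bench, 200 mm long. Origin at the underside of its centre. Leave alone.
- loupe: Bystander: black magnifying loupe 52 mm across, 48 mm high, standing on the bench. Origin at the centre of its underside. Leave alone.
- mica: Bystander: stack of mica sheets 120 (x) x 100 mm, 20 mm high. Origin at the centre of its underside. Leave alone.
- ball1_center (a point): White porcelain grinding ball, 50 mm across, about 0.16 kg; this point is its centre. May be absent. On the rack at the start; it rolls easily but stops soon.
- ball2_center (a point): White porcelain grinding ball, 50 mm across, about 0.16 kg; this point is its centre. May be absent. On the rack at the start; it rolls easily but stops soon.
- ball3_center (a point): White porcelain grinding ball, 50 mm across, about 0.16 kg; this point is its centre. May be absent. On the rack at the start; it rolls easily but stops soon.
- ball4_center (a point): White porcelain grinding ball, 50 mm across, about 0.16 kg; this point is its centre. May be absent. On the rack at the start; it rolls easily but stops soon.
There are look-alikes about, which are no part of the job. Leave any blue or red look-alike of the part that bears ball4_center alone. What is shaped like the part that bears ball3_center but brown is not meant.

How it is judged:
By the outcome, as a careful person would: the job done as asked, in the order asked, and still so for the second after the job is handed in, with the robot touching nothing.
Of ball1, ball2, ball3, ball4 only 2 to 4 are there at a start; the rules pass over those that are not, and their reading is None.
At some moment in a run one of tray may be knocked a few centimetres aside while the robot is not near it.
It also fails if it takes over 210 s, if anything falls off the work surface, if the arm or the gripper's body presses on something with over 40 N, if the wrist force passes 120 N, or if a joint passes its speed limit or range.

## Working session

There is one attempt and no reset: what is moved stays moved. The work goes in short steps, Python scripts to look and compute and a tool call to move; the robot and the scene stay as the last step left them, time stands still between calls to the robot, and variables do not carry over. Pictures are saved under pics/ and viewed, at most 14 in all, crops included, and the job is handed in when it is done.

Besides the shell and the picture viewer there is one more tool, called after ">>>" as a command line: name --argument value ..., lists and objects as JSON in quotes. send_rows: Moves the arm, as the interface text tells. Shift numbers are shares of 20 mm and turn numbers shares of 45 degrees, none past 1 either way. Its arguments: {"type":"object","properties":{"motion":{"type":"array"},"squeeze":{"type":"number"}},"required":["motion"]}

```bash
mkdir -p pics; cat > h.py <<'E'
import numpy as np, cv2
from rig import get_state, snapshot
def shot(name, out=None):
    s=snapshot(name)
    if out: cv2.imwrite('pics/'+out, cv2.cvtColor(s['color'],cv2.COLOR_RGB2BGR))
    np.savez('last_%s.npz'%name, **s)
    return s
def cloud(s):
    h,w=s['range_z'].shape
    K=np.array([[s['fx'],0,s['cx']],[0,s['fy'],s['cy']],[0,0,1.]])
    u,v=np.meshgrid(np.arange(w),np.arange(h))
    p=cv2.undistortPoints(np.stack([u,v],-1).reshape(-1,1,2).astype(float),K,np.array(s['D'],float)).reshape(h,w,2)
    z=s['range_z'].astype(float)
    P=np.dstack([p*z[...,None],z])
    T=np.linalg.inv(np.array(s['extrinsics']))
    W=P@T[:3,:3].T+T[:3,3]
    W[z==0]=np.nan
    return W
E
python3 - <<'E'
from h import *
for n in ('side','top'):
    s=shot(n); T=np.linalg.inv(s['extrinsics']); print(n,T.round(3).tolist(),s['fx'],s['D'])
    cv2.imwrite(f'pics/{n}0.png',cv2.resize(cv2.cvtColor(s['color'],cv2.COLOR_RGB2BGR),(800,600)))
print(get_state())
E
```

```text
side [[0.895, -0.349, 0.277, 0.287], [-0.445, -0.705, 0.553, -0.605], [0.002, -0.618, -0.786, 0.876], [0.0, 0.0, 0.0, 1.0]] 368.7556507898548 [0.04013181 0.         0.         0.         0.        ]
top [[-0.027, -0.989, 0.147, 0.393], [-1.0, 0.029, 0.009, -0.089], [-0.014, -0.147, -0.989, 1.171], [0.0, 0.0, 0.0, 1.0]] 399.96672390028436 [-0.00362088  0.          0.          0.          0.        ]
{'t': 0.1, 'joints': array([65.4606307 , 35.28368838, -0.72401832, 81.62990587,  0.46560479,
       63.22249575, -2.31558652]), 'dq': array([-0.01056425, -0.08670614, -0.08156832, -0.21194743, -0.01347926,
        0.04163031, -0.07308211]), 'joint_torque': array([ 1.75297650e-03, -4.60043049e+01,  2.10345075e-01, -1.66244423e+01,
       -6.10916200e-02,  1.69336796e-02,  9.40495647e-05]), 'ee_pos': array([ 0.25392918, -0.59757169,  0.21761015]), 'ee_rot': array([[ 9.20330495e-01,  3.91140491e-01, -9.47090925e-04],
       [ 3.91141636e-01, -9.20328047e-01,  2.12297012e-03],
       [-4.12547654e-05, -2.32428083e-03, -9.99997298e-01]]), 'wrist_force': array([0.49178425, 0.31291891, 0.13887953]), 'wrist_torque': array([0.00688498, 0.03803161, 0.02899384]), 'grasp_force': 0.0, 'grip_width': 0.09311008157007146}
```

View pics/side0.png

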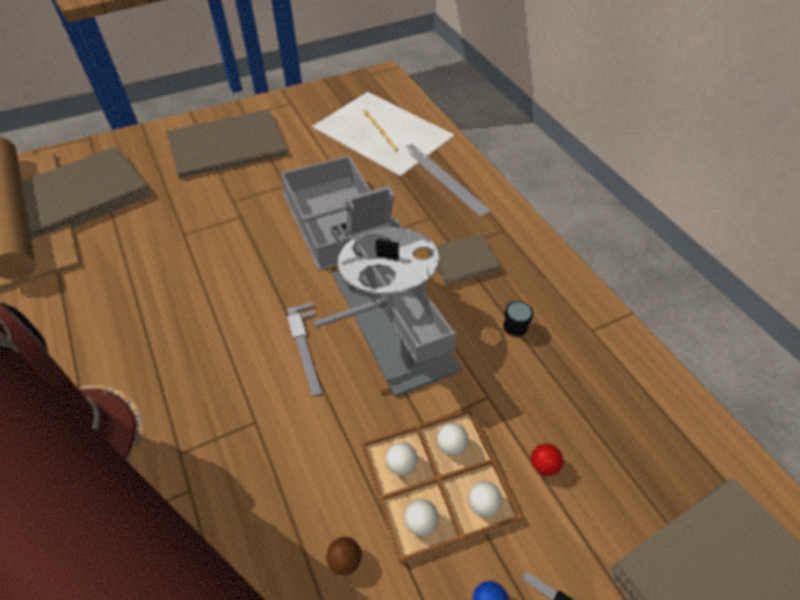

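View pics/top0.png

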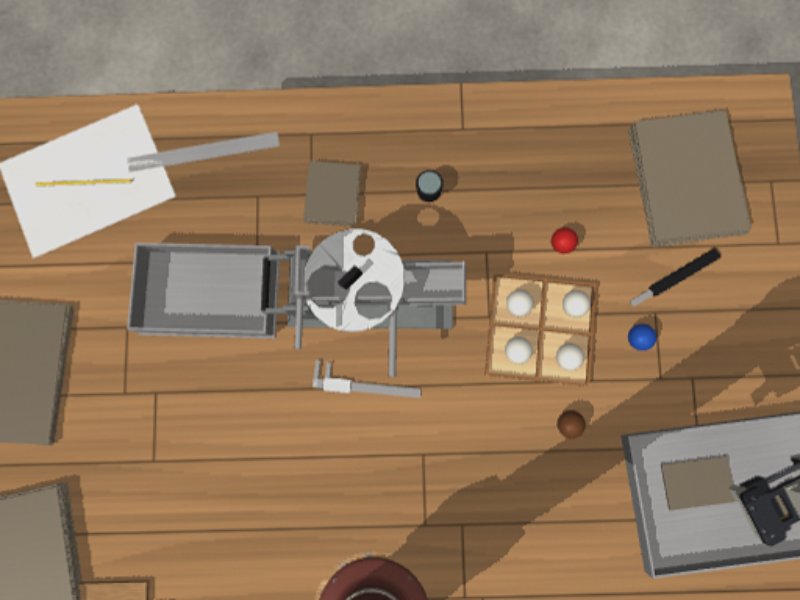

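The side and top views show the stand with its flap folded up near (270,285) in the top view. The dial's 38 mm hole is at (363,245), with two larger holes at (372,300) and (325,285). The hopper handle is at (392,350), the flap handle at (298,330) and the tray at (205,290).

Ball candidates in the top view:
- **White, on the rack:** (519,302), (576,303), (518,350) and (570,356). These four are the ones I want.
- **Look-alikes to leave alone:** red (565,240), blue (642,337) and brown (571,424).

```bash
python3 - <<'E'
from h import *
from scipy.optimize import least_squares
from scipy import ndimage as nd
s=dict(np.load('last_top.npz')); W=cloud(s); C=s['color'].astype(int)
s2=dict(np.load('last_side.npz')); W2=cloud(s2); C2=s2['color'].astype(int)
for nm,W_,C_ in(('top',W,C),('side',W2,C2)):
    m=(C_.min(2)>140)&(C_.max(2)-C_.min(2)<30)&(W_[...,2]>.02)&(W_[...,2]<.075)&(W_[...,1]<-.25)
    l,n=nd.label(m)
    for i in range(1,n+1):
        p=W_[l==i]
        if len(p)<60: continue
        f=least_squares(lambda c:np.linalg.norm(p-c,axis=1)-.025,p.mean(0)-[0,0,.015],loss='soft_l1',f_scale=.002).x
        print(nm,len(p),f.round(4),[int(a.mean()) for a in np.nonzero(l==i)])
# bench check
print('bench z',np.nanmedian(W[300:320,100:200,2]),np.nanmedian(W2[300:340,150:180,2]))
# colour hsv crop heights picture
x0,x1,y0,y1=165,310,130,250
z=np.nan_to_num(W[y0:y1,x0:x1,2])
hm=cv2.applyColorMap(np.clip(z/.26*255,0,255).astype(np.uint8),cv2.COLORMAP_JET)
c=cv2.cvtColor(s['color'],cv2.COLOR_RGB2BGR)[y0:y1,x0:x1]
cv2.imwrite('pics/topcrop.png',np.hstack([cv2.resize(a,None,fx=2.75,fy=4.5 if 0 else 2.75,interpolation=cv2.INTER_CUBIC) for a in(c,hm)]))
# handles
for nm,W_ in(('top',W),('side',W2)):
  for lab,(xa,xb,ya,yb,za,zb) in dict(hop=(.28,.40,-.2,-.06,.1,.2),flap=(.33,.43,-.02,.12,.15,.27)).items():
    m=(W_[...,0]>xa)&(W_[...,0]<xb)&(W_[...,1]>ya)&(W_[...,1]<yb)&(W_[...,2]>za)&(W_[...,2]<zb)
    p=W_[m]; 
    print(nm,lab,len(p)); 
    if len(p)>5:
        mu=np.median(p,0);u=np.linalg.svd(p-mu)[2][0];print(mu.round(4),u.round(3),p.min(0).round(3),p.max(0).round(3))
E
```

```text
top 194 [ 0.5484 -0.2807  0.0308] [194, 332]
top 197 [ 0.5439 -0.3842  0.031 ] [194, 368]
top 192 [ 0.4619 -0.2742  0.0314] [224, 331]
top 197 [ 0.4471 -0.3666  0.0311] [228, 364]
side 234 [ 0.5462 -0.2824  0.0324] [279, 287]
side 235 [ 0.4601 -0.2761  0.0323] [292, 254]
side 287 [ 0.5416 -0.3854  0.0329] [318, 308]
side 287 [ 0.445  -0.3683  0.033 ] [330, 267]
bench z -0.0007469011836090944 -0.0005033001488059519
top hop 0
top flap 0
side hop 0
side flap 0
```

View pics/topcrop.png

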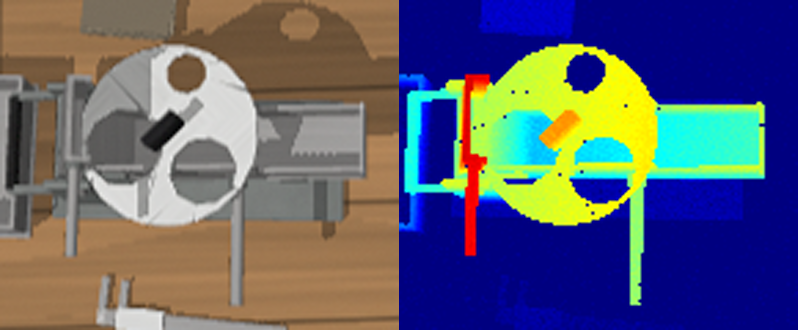

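The crop shows the dial with the black grip bar at crop (163,130). The 38 mm hole is at (186,73), the 62 mm at (202,170) and the 72 mm at about (120,145), which is on the outlet side. The hopper rod hangs at (237,240), the flap rod at (70,220).

```bash
cat > geo.py <<'E'
from h import *
def pts(W,px):  # crop box (x0,x1,y0,y1) in px, z range
    x0,x1,y0,y1,za,zb=px
    p=W[y0:y1,x0:x1].reshape(-1,3); return p[(p[:,2]>za)&(p[:,2]<zb)]
def line(p):
    mu=np.median(p,0);q=p-mu;q=q[np.linalg.norm(q,axis=1)<.2]
    u=np.linalg.svd(q)[2][0]; return mu,u*np.sign(u[0])
E
python3 - <<'E'
from geo import *
s=dict(np.load('last_top.npz')); W=cloud(s)
for n,b in dict(hop=(248,255,202,243,.1,.2),flap=(187,195,190,225,.18,.3),flapedge=(187,197,160,188,.18,.3),rightwall=(296,304,168,196,.05,.2)).items():
    p=pts(W,b);mu,u=line(p);print(n,len(p),mu.round(4),u.round(3),p.min(0).round(4),p.max(0).round(4))
# walls of channel: cyan at z; tray
p=W.reshape(-1,3)
d=p[(p[:,0]>.4)&(p[:,0]<.7)&(p[:,1]<.05)&(p[:,1]>-.18)&(p[:,2]>.17)&(p[:,2]<.205)]
print('disc',len(d));mu=d.mean(0);n=np.linalg.svd(d-mu)[2][2];print(mu.round(4),(n*np.sign(n[2])).round(4))
i=W[130:250,165:310];i=i.reshape(-1,3);
hull=cv2.convexHull(d[:,:2].astype(np.float32));print('disc circle',cv2.minEnclosingCircle(hull))
g=p[(p[:,0]>.4)&(p[:,0]<.7)&(p[:,1]<.05)&(p[:,1]>-.15)&(p[:,2]>.212)&(p[:,2]<.25)&(p[:,1]<-.02)]
print('bar',len(g),g.mean(0).round(4),cv2.minAreaRect((g[:,:2]*1000).astype(np.float32)))
t=p[(p[:,0]>.4)&(p[:,0]<.75)&(p[:,1]>.08)&(p[:,1]<.45)&(p[:,2]>.045)&(p[:,2]<.075)]
print('tray',len(t),cv2.minAreaRect((t[:,:2]*1000).astype(np.float32)),t[:,2].mean())
w=p[(p[:,0]>.45)&(p[:,0]<.62)&(p[:,1]<-.13)&(p[:,1]>-.24)&(p[:,2]>.1)]
print('hopper rear',cv2.minAreaRect((w[:,:2]*1000).astype(np.float32)),w[:,1].min())
for xx in np.arange(.5,.62,.008):
    q=p[(abs(p[:,0]-xx)<.003)&(abs(p[:,1]+.16)<.012)];print(round(xx,3),np.nanmedian(q[:,2]).round(4) if len(q) else None,end=' ')
E
```

```text
hop 174 [ 0.4726 -0.0492  0.1347] [ 0.999 -0.044 -0.01 ] [ 0.4184 -0.056   0.1261] [ 0.5172 -0.0434  0.14  ]
flap 143 [0.5031 0.0881 0.2294] [ 0.999 -0.028 -0.039] [0.4621 0.081  0.1925] [0.5445 0.1051 0.2349]
flapedge 115 [0.5811 0.091  0.2354] [ 0.847  0.041 -0.529] [0.5445 0.0752 0.1807] [0.6185 0.1068 0.2402]
rightwall 52 [ 0.5658 -0.1712  0.1397] [ 0.993 -0.033  0.113] [ 0.5374 -0.1741  0.1103] [ 0.6028 -0.1679  0.1518]
disc 112
[0.5774 0.0148 0.1849] [-0.439  -0.2661  0.8582]
disc circle ((0.5609663724899292, -0.01610163040459156), 0.050846658647060394)
bar 0 [nan nan nan] ((0.0, 0.0), (0.0, 0.0), 0.0)
tray 633 ((587.0664672851562, 258.065185546875), (341.0691833496094, 160.5545196533203), 86.74735260009766) 0.05588204121389423
hopper rear ((570.9566650390625, -151.96942138671875), (44.035648345947266, 66.91839599609375), 89.73644256591797) -0.17411547645221082
0.5 -0.0016 0.508 -0.0001 0.516 0.0031 0.524 0.0022 0.532 0.003 0.54 0.1147 0.548 0.0102 0.556 0.1124 0.564 0.1125 0.572 0.1126 0.58 0.1121 0.588 0.112 0.596 0.1117 0.604 0.1474 0.612 None <stdin>:12: RuntimeWarning: Mean of empty slice.
  ret = um.true_divide(
```

```bash
cat > meas.py <<'E'
from geo import *
from scipy.optimize import least_squares
def disc(W):
    p=W.reshape(-1,3)
    m=(p[:,0]>.42)&(p[:,0]<.72)&(p[:,1]<.10)&(p[:,1]>-.13)&(p[:,2]>.14)&(p[:,2]<.2)
    d=p[m]
    for k in range(6):
        A=np.c_[d[:,:2],np.ones(len(d))];c=np.linalg.lstsq(A,d[:,2],rcond=None)[0]
        r=d[:,2]-A@c; d=d[abs(r)<max(.004,.012-.002*k)]
    n=np.array([-c[0],-c[1],1]);n/=np.linalg.norm(n)
    return d,c,n
def tray(W):
    p=W.reshape(-1,3)
    t=p[(p[:,0]>.4)&(p[:,0]<.8)&(p[:,1]>.2)&(p[:,1]<.52)&(p[:,2]>.05)&(p[:,2]<.07)]
    return t
E
python3 - <<'E'
from meas import *
s=dict(np.load('last_top.npz')); W=cloud(s)
d,c,n=disc(W); print('disc',len(d),n.round(3),np.degrees(np.arctan2(n[1],n[2])).round(2))
u=d-d.mean(0)
hull=cv2.convexHull(d[:,:2].astype(np.float32)).reshape(-1,2)
f=least_squares(lambda q:np.hypot(hull[:,0]-q[0],hull[:,1]-q[1])-.0855,d.mean(0)[:2],loss='soft_l1',f_scale=.002).x
zc=f@c[:2]+c[2]; print('centre',f.round(4),zc.round(4),np.hypot(*(hull-f).T).round(3).tolist())
p=W.reshape(-1,3)
h=p[:,2]-(p[:,:2]@c[:2]+c[2])
g=p[(np.hypot(p[:,0]-f[0],p[:,1]-f[1])<.04)&(h>.022)&(h<.045)]
print('bar',len(g),g.mean(0).round(4),cv2.minAreaRect((g[:,:2]*1000).astype(np.float32)))
# holes: grid occupancy
gr=np.zeros((200,200),np.uint8)
ij=((d[:,:2]-f)*1000+100).astype(int);gr[ij[:,0].clip(0,199),ij[:,1].clip(0,199)]=255
ig=((g[:,:2]-f)*1000+100).astype(int);gr[ig[:,0],ig[:,1]]=255
gr=cv2.morphologyEx(gr,cv2.MORPH_CLOSE,np.ones((7,7)))
X,Y=np.mgrid[:200,:200]-100;gr[np.hypot(X,Y)>84]=255
n_,l,st,ce=cv2.connectedComponentsWithStats(255-gr)
for i in range(1,n_):
    if st[i][4]>150: print('hole',st[i].tolist(),(ce[i][::-1]-100).round(1),'ang(from +x, ccw)',np.degrees(np.arctan2(ce[i][0]-100,ce[i][1]-100)).round(1), 'deq',2*np.sqrt(st[i][4]/np.pi))
for nm in('top','side'):
    Wn=cloud(dict(np.load(f'last_{nm}.npz')));t=tray(Wn);print('tray',nm,len(t),cv2.minAreaRect((t[:,:2]*1000).astype(np.float32)),t.min(0).round(3),t.max(0).round(3))
    a=t[t[:,1]>t[:,1].max()-.006];print(np.polyfit(a[:,0],a[:,1],1).round(4),a.mean(0).round(4))
Wn=cloud(dict(np.load('last_side.npz')))
for xx in (.45,.46,.47,.49):
    q=Wn.reshape(-1,3);q=q[(abs(q[:,0]-xx)<.004)&(abs(q[:,1]+.05)<.03)&(q[:,2]>.1)];print(xx,len(q),q.mean(0).round(4))
q=Wn.reshape(-1,3);q=q[(q[:,0]>.455)&(q[:,0]<.535)&(abs(q[:,1]-.09)<.03)&(q[:,2]>.2)];print('flap side',len(q),q.mean(0).round(4) if len(q) else 0)
E
```

```text
disc 2108 [0.006 0.138 0.99 ] 7.92
centre [0.5787 0.0139] 0.1547 [0.086, 0.086, 0.086, 0.085, 0.085, 0.085, 0.088, 0.09, 0.091, 0.091, 0.086, 0.086, 0.086, 0.096, 0.098, 0.085, 0.086, 0.086, 0.085, 0.086, 0.086, 0.086, 0.086, 0.086, 0.086, 0.086, 0.086, 0.086, 0.087, 0.087, 0.086, 0.087, 0.086, 0.086, 0.086, 0.086, 0.086, 0.086, 0.087, 0.086, 0.086, 0.086, 0.086, 0.086, 0.086, 0.086]
bar 96 [0.578  0.0164 0.1869] ((579.1888427734375, 16.3120059967041), (13.921551704406738, 39.72353744506836), 42.538909912109375)
hole [34, 32, 64, 63, 3202] [-36.9 -34.6] ang(from +x, ccw) -136.9 deq 63.850708862486336
hole [90, 53, 93, 74, 4153] [-8.4 40.2] ang(from +x, ccw) 101.8 deq 72.71701196614951
hole [61, 136, 38, 42, 1235] [ 57.1 -20.2] ang(from +x, ccw) -19.5 deq 39.65414023463283
tray top 450 ((590.1477661132812, 312.4144287109375), (232.1648712158203, 160.49388122558594), 86.71131896972656) [0.505 0.201 0.05 ] [0.676 0.431 0.065]
[-0.0236  0.44  ] [0.5523 0.427  0.0578]
tray side 270 ((588.2717895507812, 311.91058349609375), (229.81912231445312, 160.64991760253906), 86.51233673095703) [0.502 0.202 0.05 ] [0.674 0.43  0.063]
[-0.0339  0.445 ] [0.5513 0.4263 0.0566]
0.45 15 [ 0.4504 -0.0536  0.1344]
0.46 15 [ 0.4597 -0.0534  0.1334]
0.47 15 [ 0.4698 -0.0545  0.1342]
0.49 14 [ 0.4898 -0.0547  0.1338]
flap side 118 [0.497  0.084  0.2285]
```

```bash
cat > to.py <<'E'
import sys; from h import *
# usage: to.py x y z  -> tool-frame offset (in units of 20 mm) and turn to stand yaw
a=[float(v) for v in sys.argv[1:]]
s=get_state();R=s['ee_rot'];p=s['ee_pos']
yaw=np.radians(a[3] if len(a)>3 else -2.5)
from scipy.spatial.transform import Rotation as Ro
c,sn=np.cos(yaw),np.sin(yaw);G=np.array([[c,sn,0],[sn,-c,0],[0,0,-1]])
print('t',s['t'],'pos',p.round(4),'w',round(s['grip_width'],4),'F',s['wrist_force'].round(1))
print('offset now-frame',(R.T@(np.array(a[:3])-p)/.02).round(2),' in goal frame',(G.T@(np.array(a[:3])-p)/.02).round(2),'turn units',(Ro.from_matrix(R.T@G).as_rotvec(degrees=True)/45).round(3))
E
python3 - <<'E'
from h import *
s=dict(np.load('last_top.npz'))
c=cv2.cvtColor(s['color'],cv2.COLOR_RGB2BGR)[140:285,300:425]
cv2.imwrite('pics/balls.png',cv2.resize(c,None,fx=3,fy=3,interpolation=cv2.INTER_CUBIC))
E
python3 to.py .5 -.35 .33; python3 to.py .495 .085 .30
```

```text
t 0.1 pos [ 0.2539 -0.5976  0.2176] w 0.0931 F [0.5 0.3 0.1]
offset now-frame [16.16 -6.59 -5.6 ]  in goal frame [ 11.75 -12.9   -5.62] turn units [-0.003  0.001  0.567]
t 0.1 pos [ 0.2539 -0.5976  0.2176] w 0.0931 F [0.5 0.3 0.1]
offset now-frame [ 24.44 -26.7   -4.06]  in goal frame [ 10.55 -34.62  -4.12] turn units [-0.003  0.001  0.567]
```

View pics/balls.png

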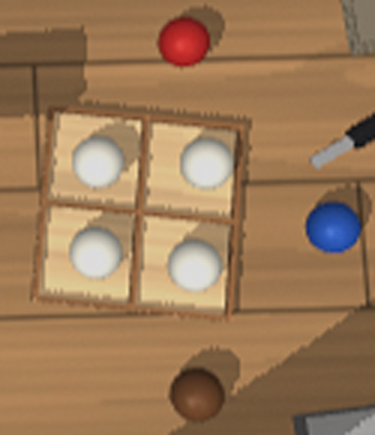

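The crop shows four white balls, one in each rack cell at crop (98,162), (207,162), (95,252) and (195,265). The red, blue and brown ones lie outside the rack. I'll start with the flap.

>>> send_rows --motion '[{"claw": 0.5, "offset": [0, 0, -1], "turn": [0, 0, 0.189]}, {"claw": 0.5, "offset": [0, 0, -1], "turn": [0, 0, 0.189]}, {"claw": 0.5, "offset": [0, 0, -1], "turn": [0, 0, 0.189]}, {"claw": 0.5, "offset": [1, -1, -1], "turn": [0, 0, 0]}, {"claw": 0.5, "offset": [1, -1, -1], "turn": [0, 0, 0]}, {"claw": 0.5, "offset": [1, -1, -0.6], "turn": [0, 0, 0]}, {"claw": 0.5, "offset": [1, -1, 0], "turn": [0, 0, 0]}, {"claw": 0.5, "offset": [1, -1, 0], "turn": [0, 0, 0]}, {"claw": 0.5, "offset": [1, -1, 0], "turn": [0, 0, 0]}, {"claw": 0.5, "offset": [1, -1, 0], "turn": [0, 0, 0]}]'

```text
t: 1.1
ee_pos: [0.4007, -0.4633, 0.3301]
ee_rot: [[0.999, -0.043, -0.001], [-0.043, -0.999, 0.001], [-0.001, -0.001, -1.0]]
wrist_force: [0.1, -0.2, -1.2]
grip_width: 0.0468
grasp_force: 0.0
```

>>> send_rows --motion '[{"claw": 0.5, "offset": [1, -1, 0], "turn": [0, 0, 0]}, {"claw": 0.5, "offset": [1, -1, 0], "turn": [0, 0, 0]}, {"claw": 0.5, "offset": [1, -1, 0], "turn": [0, 0, 0]}, {"claw": 0.5, "offset": [1, -1, 0], "turn": [0, 0, 0]}, {"claw": 0.5, "offset": [0, -1, 0], "turn": [0, 0, 0]}, {"claw": 0.5, "offset": [0, -1, 0], "turn": [0, 0, 0]}, {"claw": 0.5, "offset": [0, -1, 0], "turn": [0, 0, 0]}, {"claw": 0.5, "offset": [0, -1, 0], "turn": [0, 0, 0]}, {"claw": 0.5, "offset": [0, -1, 0], "turn": [0, 0, 0]}, {"claw": 0.5, "offset": [0, -1, 0], "turn": [0, 0, 0]}]'

```text
t: 2.1
ee_pos: [0.4884, -0.267, 0.3301]
ee_rot: [[0.999, -0.043, -0.001], [-0.043, -0.999, 0.001], [-0.001, -0.001, -1.0]]
wrist_force: [0.2, -0.4, 0.4]
grip_width: 0.0465
grasp_force: 0.0
```

>>> send_rows --motion '[{"claw": 0.5, "offset": [0, -1, 0], "turn": [0, 0, 0]}, {"claw": 0.5, "offset": [0, -1, 0], "turn": [0, 0, 0]}, {"claw": 0.5, "offset": [0, -1, 0], "turn": [0, 0, 0]}, {"claw": 0.5, "offset": [0, -1, 0], "turn": [0, 0, 0]}, {"claw": 0.5, "offset": [0, -1, 0], "turn": [0, 0, 0]}, {"claw": 0.5, "offset": [0, -1, 0], "turn": [0, 0, 0]}, {"claw": 0.5, "offset": [0, -1, 0], "turn": [0, 0, 0]}, {"claw": 0.5, "offset": [0, -1, 0], "turn": [0, 0, 0]}, {"claw": 0.5, "offset": [0, -1, 0], "turn": [0, 0, 0]}, {"claw": 0.5, "offset": [0, -1, 0], "turn": [0, 0, 0]}]'

```text
t: 3.1
ee_pos: [0.497, -0.0674, 0.3302]
ee_rot: [[0.999, -0.044, -0.001], [-0.044, -0.999, 0.0], [-0.001, -0.0, -1.0]]
wrist_force: [0.1, 0.4, -0.4]
grip_width: 0.0468
grasp_force: 0.0
```

```bash
python3 to.py .496 .086 .209
```

```text
t 3.1 pos [ 0.497  -0.0674  0.3302] w 0.0468 F [ 0.1  0.4 -0.4]
offset now-frame [-0.38 -7.66  6.06]  in goal frame [-0.39 -7.66  6.06] turn units [-0.     0.001  0.   ]
```

>>> send_rows --motion '[{"claw": 0.5, "offset": [0, -1, 0], "turn": [0, 0, 0]}, {"claw": 0.5, "offset": [0, -1, 0], "turn": [0, 0, 0]}, {"claw": 0.5, "offset": [0, -1, 0], "turn": [0, 0, 0]}, {"claw": 0.5, "offset": [0, -1, 0], "turn": [0, 0, 0]}, {"claw": 0.5, "offset": [0, -1, 0], "turn": [0, 0, 0]}, {"claw": 0.5, "offset": [-0.2, -1, 0], "turn": [0, 0, 0]}, {"claw": 0.5, "offset": [-0.2, -1, 0], "turn": [0, 0, 0]}, {"claw": 0.5, "offset": [0, -0.66, 0], "turn": [0, 0, 0]}, {"claw": 0.5, "offset": [0, 0, 1], "turn": [0, 0, 0]}, {"claw": 0.5, "offset": [0, 0, 1], "turn": [0, 0, 0]}]'

```text
t: 4.1
ee_pos: [0.4965, 0.0855, 0.2904]
ee_rot: [[0.999, -0.043, 0.001], [-0.043, -0.999, 0.0], [0.001, -0.0, -1.0]]
wrist_force: [0.0, -0.1, -0.4]
grip_width: 0.0466
grasp_force: 0.0
```

>>> send_rows --motion '[{"claw": 0.5, "offset": [0, 0, 1], "turn": [0, 0, 0]}, {"claw": 0.5, "offset": [0, 0, 1], "turn": [0, 0, 0]}, {"claw": 0.5, "offset": [0, 0, 1], "turn": [0, 0, 0]}, {"claw": 0.5, "offset": [0, 0, 1], "turn": [0, 0, 0]}, {"claw": 0.5, "offset": [0, 0, 0], "turn": [0, 0, 0]}]'

```text
t: 4.6
ee_pos: [0.4943, 0.0843, 0.2081]
ee_rot: [[0.999, -0.044, -0.006], [-0.044, -0.999, -0.002], [-0.006, 0.002, -1.0]]
wrist_force: [0.1, 0.6, 0.2]
grip_width: 0.0466
grasp_force: 0.0
```

>>> send_rows --motion '[{"claw": 0, "offset": [0, 0, 0], "turn": [0, 0, 0]}, {"claw": 0, "offset": [0, 0, 0], "turn": [0, 0, 0]}, {"claw": 0, "offset": [0, 0, 0], "turn": [0, 0, 0]}, {"claw": 0, "offset": [0, 0, 0], "turn": [0, 0, 0]}]' --squeeze 15

```text
t: 5.0
ee_pos: [0.4966, 0.0852, 0.2115]
ee_rot: [[0.999, -0.044, 0.002], [-0.044, -0.999, 0.0], [0.002, -0.0, -1.0]]
wrist_force: [0.4, 0.7, -0.3]
grip_width: 0.0191
grasp_force: 0.0
```

```bash
python3 to.py .496 .086 .209; python3 - <<'E'
from h import *
s=shot('side')
c=cv2.cvtColor(s['color'],cv2.COLOR_RGB2BGR)[90:260,170:320]
cv2.imwrite('pics/flapgrip.png',cv2.resize(c,None,fx=3.5,fy=3.5,interpolation=cv2.INTER_CUBIC))
E
```

```text
t 5.0 pos [0.4966 0.0852 0.2115] w 0.0191 F [ 0.4  0.7 -0.3]
offset now-frame [-0.03 -0.04  0.13]  in goal frame [-0.03 -0.04  0.13] turn units [-0.001 -0.002  0.   ]
```

View pics/flapgrip.png

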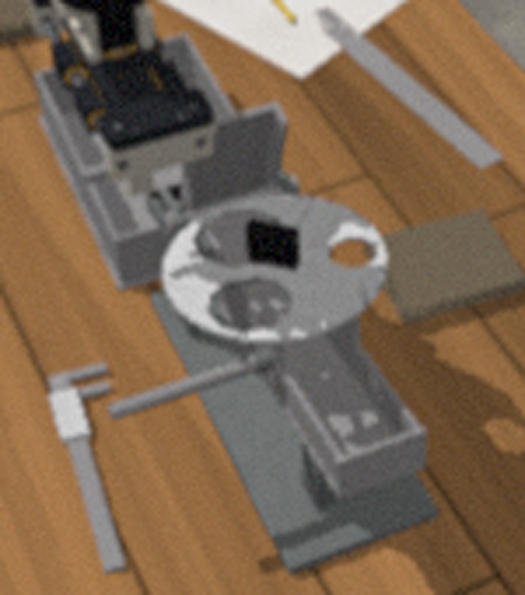

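The picture shows the gripper lowered around the flap rod at crop (170,190), with the fingers still closing.

>>> send_rows --motion '[{"claw": 0, "offset": [0, 0, 0.1], "turn": [0, 0, 0]}, {"claw": 0, "offset": [0, 0, 0], "turn": [0, 0, 0]}, {"claw": 0, "offset": [0, 0, 0], "turn": [0, 0, 0]}, {"claw": 0, "offset": [0, 0, 0], "turn": [0, 0, 0]}]'

```text
t: 5.45
ee_pos: [0.497, 0.0887, 0.2107]
ee_rot: [[0.999, -0.041, 0.004], [-0.041, -0.999, 0.005], [0.003, -0.005, -1.0]]
wrist_force: [-2.4, 4.1, 6.5]
grip_width: 0.0093
grasp_force: 15.0
```

```bash
cat > arc.py <<'E'
import numpy as np,sys
R,a0,a1,n=[float(v) for v in sys.argv[1:5]];n=int(n)
t=np.linspace(0,1,n+1); t=t if len(sys.argv)<6 else t+0.5/np.pi/1.0*0.6*np.sin(2*np.pi*t)*-1*1.0
a=np.radians(a0+(a1-a0)*t)
y=R*np.cos(a);z=R*np.sin(a)
# rounded with carried remainder
Y=np.round(-(y-y[0])/.02,2);Z=np.round(-(z-z[0])/.02,2)
for k,(p,q) in enumerate(zip(np.diff(Y).round(2),np.diff(Z).round(2))): print(f'[0, {p:g}, {q:g}]',end='\n' if k%10==9 else ' ')
E
python3 arc.py .105 104 -14 40 s; python3 to.py .496 .086 .209
```

```text
[0, -0.11, -0.03] [0, -0.11, -0.02] [0, -0.11, -0.02] [0, -0.13, -0.02] [0, -0.15, -0.02] [0, -0.16, -0.02] [0, -0.19, -0.02] [0, -0.21, 0] [0, -0.23, 0] [0, -0.26, 0.01]
[0, -0.28, 0.03] [0, -0.3, 0.05] [0, -0.33, 0.07] [0, -0.34, 0.1] [0, -0.35, 0.13] [0, -0.36, 0.16] [0, -0.36, 0.2] [0, -0.35, 0.23] [0, -0.33, 0.26] [0, -0.32, 0.29]
[0, -0.29, 0.32] [0, -0.27, 0.34] [0, -0.23, 0.35] [0, -0.2, 0.36] [0, -0.16, 0.35] [0, -0.13, 0.36] [0, -0.1, 0.34] [0, -0.07, 0.32] [0, -0.05, 0.31] [0, -0.03, 0.28]
[0, -0.01, 0.25] [0, 0, 0.24] [0, 0.01, 0.2] [0, 0.01, 0.19] [0, 0.02, 0.16] [0, 0.02, 0.15] [0, 0.02, 0.13] [0, 0.03, 0.12] [0, 0.02, 0.11] [0, 0.03, 0.1]
t 5.45 pos [0.497  0.0887 0.2107] w 0.0093 F [-2.4  4.1  6.5]
offset now-frame [-0.04  0.14  0.08]  in goal frame [-0.04  0.14  0.08] turn units [-0.007 -0.004  0.003]
```

>>> send_rows --motion '[{"claw": 0, "offset": [0, -0.2, -0.05], "turn": [0, 0, 0]}, {"claw": 0, "offset": [0, -0.11, -0.02], "turn": [0, 0, 0]}, {"claw": 0, "offset": [0, -0.11, -0.02], "turn": [0, 0, 0]}, {"claw": 0, "offset": [0, -0.13, -0.02], "turn": [0, 0, 0]}, {"claw": 0, "offset": [0, -0.15, -0.02], "turn": [0, 0, 0]}, {"claw": 0, "offset": [0, -0.16, -0.02], "turn": [0, 0, 0]}, {"claw": 0, "offset": [0, -0.19, -0.02], "turn": [0, 0, 0]}, {"claw": 0, "offset": [0, -0.21, 0], "turn": [0, 0, 0]}, {"claw": 0, "offset": [0, -0.23, 0], "turn": [0, 0, 0]}, {"claw": 0, "offset": [0, -0.26, 0.01], "turn": [0, 0, 0]}]'

```text
t: 6.45
ee_pos: [0.4981, 0.1198, 0.2135]
ee_rot: [[0.999, -0.044, 0.002], [-0.044, -0.999, -0.0], [0.002, 0.0, -1.0]]
wrist_force: [-3.4, -0.6, 8.5]
grip_width: 0.0093
grasp_force: 15.0
```

>>> send_rows --motion '[{"claw": 0, "offset": [0, -0.28, 0.03], "turn": [0, 0, 0]}, {"claw": 0, "offset": [0, -0.3, 0.05], "turn": [0, 0, 0]}, {"claw": 0, "offset": [0, -0.33, 0.07], "turn": [0, 0, 0]}, {"claw": 0, "offset": [0, -0.34, 0.1], "turn": [0, 0, 0]}, {"claw": 0, "offset": [0, -0.35, 0.13], "turn": [0, 0, 0]}, {"claw": 0, "offset": [0, 0, 0], "turn": [0, 0, 0]}]'

```text
t: 7.05
ee_pos: [0.4995, 0.1548, 0.2052]
ee_rot: [[0.999, -0.041, 0.002], [-0.041, -0.999, 0.003], [0.002, -0.003, -1.0]]
wrist_force: [-2.1, 2.3, 6.8]
grip_width: 0.0098
grasp_force: 15.0
```

>>> send_rows --motion '[{"claw": 0, "offset": [0, -0.36, 0.16], "turn": [0, 0, 0]}, {"claw": 0, "offset": [0, -0.36, 0.2], "turn": [0, 0, 0]}, {"claw": 0, "offset": [0, -0.35, 0.23], "turn": [0, 0, 0]}, {"claw": 0, "offset": [0, -0.33, 0.26], "turn": [0, 0, 0]}, {"claw": 0, "offset": [0, -0.32, 0.29], "turn": [0, 0, 0]}, {"claw": 0, "offset": [0, -0.29, 0.32], "turn": [0, 0, 0]}, {"claw": 0, "offset": [0, -0.27, 0.34], "turn": [0, 0, 0]}, {"claw": 0, "offset": [0, -0.23, 0.35], "turn": [0, 0, 0]}, {"claw": 0, "offset": [0, -0.2, 0.36], "turn": [0, 0, 0]}, {"claw": 0, "offset": [0, 0, 0], "turn": [0, 0, 0]}]'

```text
t: 8.05
ee_pos: [0.5016, 0.2102, 0.1537]
ee_rot: [[0.999, -0.04, 0.001], [-0.04, -0.999, 0.005], [0.001, -0.005, -1.0]]
wrist_force: [-0.7, 6.5, 3.3]
grip_width: 0.0092
grasp_force: 15.0
```

>>> send_rows --motion '[{"claw": 0, "offset": [0, -0.16, 0.35], "turn": [0, 0, 0]}, {"claw": 0, "offset": [0, -0.13, 0.36], "turn": [0, 0, 0]}, {"claw": 0, "offset": [0, -0.1, 0.34], "turn": [0, 0, 0]}, {"claw": 0, "offset": [0, -0.07, 0.32], "turn": [0, 0, 0]}, {"claw": 0, "offset": [0, -0.05, 0.31], "turn": [0, 0, 0]}, {"claw": 0, "offset": [0, -0.03, 0.28], "turn": [0, 0, 0]}, {"claw": 0, "offset": [0, -0.01, 0.25], "turn": [0, 0, 0]}, {"claw": 0, "offset": [0, 0, 0], "turn": [0, 0, 0]}]'

```text
t: 8.85
ee_pos: [0.5021, 0.2227, 0.1094]
ee_rot: [[0.999, -0.04, 0.002], [-0.04, -0.999, 0.008], [0.002, -0.008, -1.0]]
wrist_force: [-0.2, 9.9, -1.7]
grip_width: 0.0096
grasp_force: 15.0
```

>>> send_rows --motion '[{"claw": 0, "offset": [0, -0.1, 0.2], "turn": [0, 0, 0]}, {"claw": 0, "offset": [0, 0, 0.2], "turn": [0, 0, 0]}, {"claw": 0, "offset": [0, 0.01, 0.15], "turn": [0, 0, 0]}, {"claw": 0, "offset": [0, 0.01, 0.15], "turn": [0, 0, 0]}, {"claw": 0, "offset": [0, 0.02, 0.1], "turn": [0, 0, 0]}, {"claw": 0, "offset": [0, 0.02, 0.1], "turn": [0, 0, 0]}, {"claw": 0, "offset": [0, 0, 0], "turn": [0, 0, 0]}]'

```text
t: 9.55
ee_pos: [0.5021, 0.2226, 0.0914]
ee_rot: [[0.999, -0.04, 0.002], [-0.04, -0.999, 0.006], [0.002, -0.006, -1.0]]
wrist_force: [-0.0, 8.8, -1.7]
grip_width: 0.0097
grasp_force: 15.0
```

>>> send_rows --motion '[{"claw": 0, "offset": [0, 0.02, 0.1], "turn": [0, 0, 0]}, {"claw": 0, "offset": [0, 0.02, 0.1], "turn": [0, 0, 0]}, {"claw": 0, "offset": [0, 0.02, 0.08], "turn": [0, 0, 0]}, {"claw": 0, "offset": [0, 0, 0], "turn": [0, 0, 0]}]'

```text
t: 9.95
ee_pos: [0.5021, 0.222, 0.0858]
ee_rot: [[0.999, -0.04, 0.002], [-0.04, -0.999, 0.007], [0.002, -0.007, -1.0]]
wrist_force: [0.8, 9.2, -2.6]
grip_width: 0.0095
grasp_force: 15.0
```

>>> send_rows --motion '[{"claw": 0, "offset": [0, 0.02, 0.07], "turn": [0, 0, 0]}, {"claw": 0, "offset": [0, 0.02, 0.07], "turn": [0, 0, 0]}, {"claw": 0, "offset": [0, 0.02, 0.07], "turn": [0, 0, 0]}, {"claw": 0, "offset": [0, 0, 0], "turn": [0, 0, 0]}]'

```text
t: 10.35
ee_pos: [0.502, 0.2213, 0.0816]
ee_rot: [[0.999, -0.04, 0.002], [-0.04, -0.999, 0.008], [0.002, -0.008, -1.0]]
wrist_force: [0.1, 10.0, -2.8]
grip_width: 0.0094
grasp_force: 15.0
```

>>> send_rows --motion '[{"claw": 0, "offset": [0, 0, 0.07], "turn": [0, 0, 0]}, {"claw": 0, "offset": [0, 0, 0.07], "turn": [0, 0, 0]}, {"claw": 0, "offset": [0, 0, 0], "turn": [0, 0, 0]}]'

```text
t: 10.65
ee_pos: [0.5021, 0.2208, 0.0788]
ee_rot: [[0.999, -0.04, 0.002], [-0.04, -0.999, 0.007], [0.002, -0.007, -1.0]]
wrist_force: [0.3, 8.6, -3.0]
grip_width: 0.0093
grasp_force: 15.0
```

>>> send_rows --motion '[{"claw": 0, "offset": [0, 0.02, 0.08], "turn": [0, 0, 0]}, {"claw": 0, "offset": [0, 0, 0.08], "turn": [0, 0, 0]}, {"claw": 0, "offset": [0, 0, 0], "turn": [0, 0, 0]}]'

```text
t: 10.95
ee_pos: [0.5022, 0.2209, 0.0781]
ee_rot: [[0.999, -0.04, 0.003], [-0.04, -0.999, 0.008], [0.003, -0.008, -1.0]]
wrist_force: [-4.0, 8.0, 12.5]
grip_width: 0.0095
grasp_force: 15.0
```

>>> send_rows --motion '[{"claw": 0, "offset": [0, 0.02, 0.08], "turn": [0, 0, 0]}, {"claw": 0, "offset": [0, 0, 0.08], "turn": [0, 0, 0]}, {"claw": 0, "offset": [0, 0, 0], "turn": [0, 0, 0]}]'

```text
t: 11.25
ee_pos: [0.5031, 0.2208, 0.0761]
ee_rot: [[0.999, -0.04, 0.006], [-0.04, -0.999, 0.009], [0.005, -0.009, -1.0]]
wrist_force: [-4.7, 7.9, 18.0]
grip_width: 0.0094
grasp_force: 15.0
```

```bash
python3 - <<'E'
from h import *
s=shot('side'); W=cloud(s)
c=cv2.cvtColor(s['color'],cv2.COLOR_RGB2BGR)[90:260,170:320]
cv2.imwrite('pics/flapdown.png',cv2.resize(c,None,fx=3.5,fy=3.5,interpolation=cv2.INTER_CUBIC))
p=W.reshape(-1,3);p=p[(p[:,0]>.56)&(p[:,0]<.6)&(p[:,1]>.12)&(p[:,1]<.225)&(p[:,2]>.08)&(p[:,2]<.2)]
if len(p)>10: print(len(p),np.degrees(np.arctan(np.polyfit(p[:,1],p[:,2],1)[0])),p.min(0),p.max(0))
E
```

```text
225 -14.166649720119299 [0.56027095 0.12023594 0.09607527] [0.5999342  0.22178219 0.12419584]
```

View pics/flapdown.png

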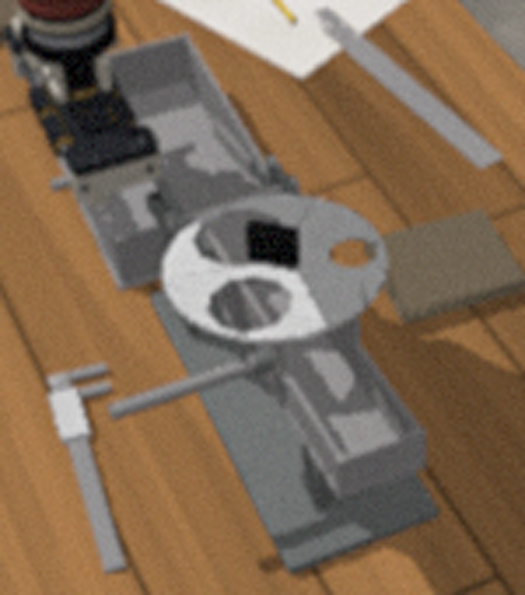

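The flap lies on its front stop: the plate measures -14.2°. Releasing it and lifting away.

>>> send_rows --motion '[{"claw": 0.35, "offset": [0, 0, -0.2], "turn": [0, 0, 0]}, {"claw": 0.35, "offset": [0, 0, 0], "turn": [0, 0, 0]}, {"claw": 0.35, "offset": [0, 0, 0], "turn": [0, 0, 0]}, {"claw": 0.35, "offset": [0, 0, -0.5], "turn": [0, 0, 0]}, {"claw": 0.35, "offset": [0, 0, -1], "turn": [0, 0, 0]}, {"claw": 0.35, "offset": [0, 0, -1], "turn": [0, 0, 0]}, {"claw": 0.35, "offset": [0, 0, -1], "turn": [0, 0, 0]}, {"claw": 0.35, "offset": [0, 0, -1], "turn": [0, 0, 0]}, {"claw": 0.35, "offset": [0, 0, -1], "turn": [0, 0, 0]}, {"claw": 0.35, "offset": [0, 0, -1], "turn": [0, 0, 0]}]'

```text
t: 12.3
ee_pos: [0.5016, 0.2134, 0.2078]
ee_rot: [[0.999, -0.045, -0.001], [-0.045, -0.999, -0.002], [-0.001, 0.002, -1.0]]
wrist_force: [0.8, -0.2, -1.0]
grip_width: 0.0326
grasp_force: 0.0
```

```bash
cat > dial.py <<'E'
import sys; from h import *
from scipy.spatial.transform import Rotation as Ro
# dial.py psi height : offsets (current tool frame) to TCP at disc centre + height*n with tool along -n, tool x at yaw psi
psi=np.radians(float(sys.argv[1]));h=float(sys.argv[2])
n=np.array([.006,.138,.99]);n/=np.linalg.norm(n)
s=get_state();R=s['ee_rot']
x=np.array([np.cos(psi),np.sin(psi),0]);x-=n*(x@n);x/=np.linalg.norm(x)
G=np.c_[x,np.cross(-n,x),-n]
tgt=np.array([.5787,.0135,.1547])+h*n
print('j',s['joints'].round(1),'pos',s['ee_pos'].round(4),'w',s['grip_width'].round(4))
print('off now',(R.T@(tgt-s['ee_pos'])/.02).round(2),'off goal frame',(G.T@(tgt-s['ee_pos'])/.02).round(2),'turn',(Ro.from_matrix(R.T@G).as_rotvec(degrees=True)/45).round(3))
E
python3 dial.py 133 .1; python3 dial.py -47 .1;  python3 -c "
from h import *
from meas import *
shot('top')
W=cloud(dict(np.load('last_top.npz')));t=tray(W);print(len(t),cv2.minAreaRect((t[:,:2]*1000).astype(np.float32)))"
```

```text
145 ((667.9718627929688, 302.95489501953125), (204.86354064941406, 5.817160129547119), 86.6239242553711)Traceback (most recent call last):
  File "dial.py", line 10, in <module>
    print('j',s['joints'].round(1),'pos',s['ee_pos'].round(4),'w',s['grip_width'].round(4))
                                                                  ^^^^^^^^^^^^^^^^^^^^^
AttributeError: 'float' object has no attribute 'round'
Traceback (most recent call last):
  File "dial.py", line 10, in <module>
    print('j',s['joints'].round(1),'pos',s['ee_pos'].round(4),'w',s['grip_width'].round(4))
                                                                  ^^^^^^^^^^^^^^^^^^^^^
AttributeError: 'float' object has no attribute 'round'
```

```bash
sed -i "s/,'w',s\['grip_width'\].round(4)//" dial.py; python3 dial.py 133 .1; python3 dial.py -47 .1
```

```text
j [ -21.2   26.5   -6.3   99.6    3.5   53.8 -121.4] pos [0.5037 0.2144 0.2112]
off now [ 4.21  9.17 -2.12] off goal frame [-9.55 -3.81 -0.84] turn [-0.078 -0.215 -3.013]
j [ -21.2   26.5   -6.3   99.6    3.5   53.8 -121.4] pos [0.5037 0.2144 0.2112]
off now [ 4.21  9.17 -2.12] off goal frame [ 9.55  3.81 -0.84] turn [-0.172  0.062  0.979]
```

>>> send_rows --motion '[{"claw": 0.35, "offset": [0, 0, -0.5], "turn": [-0.005, -0.0134, -0.1883]}, {"claw": 0.35, "offset": [0, 0, -0.5], "turn": [-0.005, -0.0134, -0.1883]}, {"claw": 0.35, "offset": [0, 0, -0.5], "turn": [-0.005, -0.0134, -0.1883]}, {"claw": 0.35, "offset": [0, 0, -0.5], "turn": [-0.005, -0.0134, -0.1883]}, {"claw": 0.35, "offset": [0, 0, 0], "turn": [-0.005, -0.0134, -0.1883]}, {"claw": 0.35, "offset": [0, 0, 0], "turn": [-0.005, -0.0134, -0.1883]}, {"claw": 0.35, "offset": [0, 0, 0], "turn": [-0.005, -0.0134, -0.1883]}, {"claw": 0.35, "offset": [0, 0, 0], "turn": [-0.005, -0.0134, -0.1883]}, {"claw": 0.35, "offset": [0, 0, 0], "turn": [-0.005, -0.0134, -0.1883]}, {"claw": 0.35, "offset": [0, 0, 0], "turn": [-0.005, -0.0134, -0.1883]}]'

```text
t: 13.35
ee_pos: [0.5023, 0.2138, 0.2461]
ee_rot: [[0.126, 0.991, -0.052], [0.987, -0.131, -0.091], [-0.097, -0.04, -0.995]]
wrist_force: [1.1, -0.5, 0.0]
grip_width: 0.0328
grasp_force: 0.0
```

>>> send_rows --motion '[{"claw": 0.35, "offset": [0, 0, 0], "turn": [-0.005, -0.0134, -0.1883]}, {"claw": 0.35, "offset": [0, 0, 0], "turn": [-0.005, -0.0134, -0.1883]}, {"claw": 0.35, "offset": [0, 0, 0], "turn": [-0.005, -0.0134, -0.1883]}, {"claw": 0.35, "offset": [0, 0, 0], "turn": [-0.005, -0.0134, -0.1883]}, {"claw": 0.35, "offset": [0, 0, 0], "turn": [-0.005, -0.0134, -0.1883]}, {"claw": 0.35, "offset": [0, 0, 0], "turn": [-0.005, -0.0134, -0.1883]}, {"claw": 0.35, "offset": [0, 0, 0], "turn": [0, 0, 0]}]'

```text
t: 14.05
ee_pos: [0.502, 0.2142, 0.2461]
ee_rot: [[-0.687, 0.727, -0.012], [0.721, 0.679, -0.141], [-0.094, -0.105, -0.99]]
wrist_force: [0.1, -0.6, -0.7]
grip_width: 0.0326
grasp_force: 0.0
```

```bash
python3 dial.py 133 .09; python3 dial.py 133 .007
```

```text
j [ -4.9  30.9 -39.1  92.8  26.1  70.6  -8. ] pos [0.502  0.2142 0.2461]
off now [-9.43 -3.57  1.39] off goal frame [-9.43 -3.56  1.39] turn [-0.008 -0.002  0.002]
j [ -4.9  30.9 -39.1  92.8  26.1  70.6  -8. ] pos [0.502  0.2142 0.2461]
off now [-9.43 -3.54  5.54] off goal frame [-9.43 -3.56  5.54] turn [-0.008 -0.002  0.002]
```

>>> send_rows --motion '[{"claw": 0.4, "offset": [-0.95, -0.36, 0], "turn": [0, 0, 0]}, {"claw": 0.4, "offset": [-0.95, -0.36, 0], "turn": [0, 0, 0]}, {"claw": 0.4, "offset": [-0.95, -0.36, 0], "turn": [0, 0, 0]}, {"claw": 0.4, "offset": [-0.95, -0.36, 0], "turn": [0, 0, 0]}, {"claw": 0.4, "offset": [-0.94, -0.36, 0], "turn": [0, 0, 0]}, {"claw": 0.4, "offset": [-0.94, -0.35, 0], "turn": [0, 0, 0]}, {"claw": 0.4, "offset": [-0.94, -0.35, 0], "turn": [0, 0, 0]}, {"claw": 0.4, "offset": [-0.94, -0.35, 0.4], "turn": [0, 0, 0]}, {"claw": 0.4, "offset": [-0.94, -0.35, 0.5], "turn": [0, 0, 0]}, {"claw": 0.4, "offset": [-0.93, -0.35, 0.5], "turn": [0, 0, 0]}]'

```text
t: 15.05
ee_pos: [0.5803, 0.0254, 0.2435]
ee_rot: [[-0.686, 0.728, -0.011], [0.722, 0.678, -0.14], [-0.095, -0.104, -0.99]]
wrist_force: [0.2, -0.6, -0.2]
grip_width: 0.037
grasp_force: 0.0
```

>>> send_rows --motion '[{"claw": 0.4, "offset": [0, 0, 0], "turn": [0, 0, 0]}, {"claw": 0.4, "offset": [0, 0, 0], "turn": [0, 0, 0]}]'

```text
t: 15.25
ee_pos: [0.5798, 0.0271, 0.2438]
ee_rot: [[-0.686, 0.727, -0.011], [0.721, 0.678, -0.139], [-0.093, -0.104, -0.99]]
wrist_force: [-0.0, 0.0, 0.5]
grip_width: 0.0367
grasp_force: 0.0
```

```bash
python3 dial.py 133 .007
```

```text
j [ 13.6  32.4 -37.4  89.8  28.2  69.5  12. ] pos [0.5798 0.0271 0.2438]
off now [-0.04 -0.04  4.15] off goal frame [-0.03 -0.06  4.15] turn [-0.006 -0.004  0.001]
```

Descend and grip the dial bar.

>>> send_rows --motion '[{"claw": 0.4, "offset": [0, 0, 1], "turn": [0, 0, 0]}, {"claw": 0.4, "offset": [0, 0, 1], "turn": [0, 0, 0]}, {"claw": 0.4, "offset": [-0.04, -0.04, 0.8], "turn": [0, 0, 0]}, {"claw": 0.4, "offset": [0, 0, 0.7], "turn": [0, 0, 0]}, {"claw": 0.4, "offset": [0, 0, 0.6], "turn": [0, 0, 0]}, {"claw": 0.4, "offset": [0, 0, 0], "turn": [0, 0, 0]}, {"claw": 0, "offset": [0, 0, 0], "turn": [0, 0, 0]}, {"claw": 0, "offset": [0, 0, 0], "turn": [0, 0, 0]}, {"claw": 0, "offset": [0, 0, 0], "turn": [0, 0, 0]}, {"claw": 0, "offset": [0, 0, 0], "turn": [0, 0, 0]}]' --squeeze 20

```text
t: 16.25
ee_pos: [0.5777, 0.0129, 0.1641]
ee_rot: [[-0.686, 0.727, -0.014], [0.721, 0.678, -0.143], [-0.095, -0.108, -0.99]]
wrist_force: [-4.4, -3.8, 4.6]
grip_width: 0.0118
grasp_force: 20.0
```

>>> send_rows --motion '[{"claw": 0, "offset": [0, 0, 0], "turn": [0, 0, 0]}, {"claw": 0, "offset": [0, 0, 0], "turn": [0, 0, 0]}, {"claw": 0, "offset": [0, 0, 0], "turn": [0, 0, 0]}]'

```text
t: 16.55
ee_pos: [0.5777, 0.0129, 0.1641]
ee_rot: [[-0.686, 0.727, -0.013], [0.721, 0.678, -0.143], [-0.095, -0.108, -0.99]]
wrist_force: [-3.7, -2.1, 4.9]
grip_width: 0.0119
grasp_force: 20.0
```

```bash
python3 dial.py -2.5 .007
```

```text
j [ 13.4  36.8 -35.   96.3  32.5  60.    8.4] pos [0.5777 0.0129 0.1641]
off now [0.03 0.1  0.11] off goal frame [ 0.05 -0.1   0.11] turn [-0.007  0.012  3.018]
```

>>> send_rows --motion '[{"claw": 0, "offset": [0, 0, 0], "turn": [0, 0, 0.1]}, {"claw": 0, "offset": [0, 0, 0], "turn": [0, 0, 0.15]}, {"claw": 0, "offset": [0, 0, 0], "turn": [0, 0, 0.17]}, {"claw": 0, "offset": [0, 0, 0], "turn": [0, 0, 0.17]}, {"claw": 0, "offset": [0, 0, 0], "turn": [0, 0, 0.17]}, {"claw": 0, "offset": [0, 0, 0], "turn": [0, 0, 0.17]}, {"claw": 0, "offset": [0, 0, 0], "turn": [0, 0, 0.17]}, {"claw": 0, "offset": [0, 0, 0], "turn": [0, 0, 0.17]}, {"claw": 0, "offset": [0, 0, 0], "turn": [0, 0, 0.17]}, {"claw": 0, "offset": [0, 0, 0], "turn": [0, 0, 0.17]}]'

```text
t: 17.55
ee_pos: [0.577, 0.0128, 0.1641]
ee_rot: [[0.491, 0.871, -0.015], [0.861, -0.488, -0.143], [-0.132, 0.058, -0.99]]
wrist_force: [-5.5, -3.4, 4.9]
grip_width: 0.0114
grasp_force: 20.0
```

```bash
python3 dial.py -2.5 .007
```

```text
j [  2.1  33.6 -15.8  96.7  20.4  55.  -53.2] pos [0.577  0.0128 0.1641]
off now [0.13 0.03 0.11] off goal frame [ 0.08 -0.1   0.11] turn [0.    0.013 1.402]
```

>>> send_rows --motion '[{"claw": 0, "offset": [0, 0, 0], "turn": [0, 0, 0.17]}, {"claw": 0, "offset": [0, 0, 0], "turn": [0, 0, 0.17]}, {"claw": 0, "offset": [0, 0, 0], "turn": [0, 0, 0.17]}, {"claw": 0, "offset": [0, 0, 0], "turn": [0, 0, 0.17]}, {"claw": 0, "offset": [0, 0, 0], "turn": [0, 0, 0.17]}, {"claw": 0, "offset": [0, 0, 0], "turn": [0, 0, 0.17]}, {"claw": 0, "offset": [0, 0, 0], "turn": [0, 0, 0.17]}, {"claw": 0, "offset": [0, 0, 0], "turn": [0, 0, 0.17]}, {"claw": 0, "offset": [0, 0, 0], "turn": [0, 0, 0.04]}, {"claw": 0, "offset": [0, 0, 0], "turn": [0, 0, 0]}]'

```text
t: 18.55
ee_pos: [0.5767, 0.0134, 0.164]
ee_rot: [[0.999, -0.037, -0.015], [-0.039, -0.989, -0.142], [-0.01, 0.142, -0.99]]
wrist_force: [-5.7, -1.9, 5.3]
grip_width: 0.0117
grasp_force: 20.0
```

```bash
python3 dial.py -2.5 .007
```

```text
j [  -8.8   32.8    1.4   97.1    9.1   52.4 -105.5] pos [0.5767 0.0134 0.164 ]
off now [ 0.1  -0.08  0.11] off goal frame [ 0.1  -0.08  0.11] turn [0.005 0.011 0.008]
```

>>> send_rows --motion '[{"claw": 0.4, "offset": [0, 0, 0], "turn": [0, 0, 0]}, {"claw": 0.4, "offset": [0, 0, 0], "turn": [0, 0, 0]}, {"claw": 0.4, "offset": [0, 0, 0], "turn": [0, 0, 0]}, {"claw": 0.6, "offset": [0, 0, -0.5], "turn": [0, 0, 0]}, {"claw": 0.75, "offset": [0, 0, -1], "turn": [0, 0, 0]}, {"claw": 0.75, "offset": [0, 0, -1], "turn": [0, 0, 0]}, {"claw": 0.75, "offset": [0, 0, -1], "turn": [0, 0, 0]}, {"claw": 0.75, "offset": [0, 0, -1], "turn": [0, 0, 0]}]'

```text
t: 19.35
ee_pos: [0.5805, 0.0275, 0.254]
ee_rot: [[0.999, -0.036, -0.009], [-0.036, -0.99, -0.139], [-0.004, 0.139, -0.99]]
wrist_force: [0.1, 0.2, -0.0]
grip_width: 0.0685
grasp_force: 0.0
```

```bash
python3 to.py .547 -.2815 .15;
```

```text
t 19.35 pos [0.5805 0.0275 0.254 ] w 0.0685 F [ 0.1  0.2 -0. ]
offset now-frame [-1.09 14.62  7.32]  in goal frame [-1.   15.51  5.2 ] turn units [0.178 0.004 0.009]
```

>>> send_rows --motion '[{"claw": 0.75, "offset": [0, 0, 0], "turn": [0.178, 0.004, 0.009]}, {"claw": 0.75, "offset": [-0.1, 1, 0], "turn": [0, 0, 0]}, {"claw": 0.75, "offset": [-0.1, 1, 0], "turn": [0, 0, 0]}, {"claw": 0.75, "offset": [-0.1, 1, 0], "turn": [0, 0, 0]}, {"claw": 0.75, "offset": [-0.1, 1, 0], "turn": [0, 0, 0]}, {"claw": 0.75, "offset": [-0.1, 1, 0], "turn": [0, 0, 0]}, {"claw": 0.75, "offset": [-0.1, 1, 0], "turn": [0, 0, 0]}, {"claw": 0.75, "offset": [-0.1, 1, 0], "turn": [0, 0, 0]}, {"claw": 0.75, "offset": [-0.1, 1, 0], "turn": [0, 0, 0]}, {"claw": 0.75, "offset": [-0.1, 1, 0], "turn": [0, 0, 0]}]'

```text
t: 20.35
ee_pos: [0.5546, -0.1526, 0.2534]
ee_rot: [[0.999, -0.043, -0.0], [-0.043, -0.999, -0.001], [-0.0, 0.001, -1.0]]
wrist_force: [-0.2, -0.1, -0.5]
grip_width: 0.07
grasp_force: 0.0
```

>>> send_rows --motion '[{"claw": 0.75, "offset": [-0.1, 1, 0.5], "turn": [0, 0, 0]}, {"claw": 0.75, "offset": [0, 1, 0.8], "turn": [0, 0, 0]}, {"claw": 0.75, "offset": [0, 1, 0.8], "turn": [0, 0, 0]}, {"claw": 0.75, "offset": [0, 1, 0.8], "turn": [0, 0, 0]}, {"claw": 0.75, "offset": [0, 1, 0.8], "turn": [0, 0, 0]}, {"claw": 0.75, "offset": [0, 1, 0.8], "turn": [0, 0, 0]}, {"claw": 0.75, "offset": [0, 0.5, 0.7], "turn": [0, 0, 0]}, {"claw": 0.75, "offset": [0, 0, 0], "turn": [0, 0, 0]}]'

```text
t: 21.15
ee_pos: [0.5449, -0.283, 0.1468]
ee_rot: [[0.999, -0.046, -0.005], [-0.046, -0.999, 0.0], [-0.005, -0.0, -1.0]]
wrist_force: [0.7, 0.4, 0.3]
grip_width: 0.0699
grasp_force: 0.0
```

```bash
python3 to.py .547 -.2815 .020; cat > holes.py <<'E'
from meas import *
def holes(W):
    d,c,n=disc(W); hull=cv2.convexHull(d[:,:2].astype(np.float32)).reshape(-1,2)
    f=least_squares(lambda q:np.hypot(hull[:,0]-q[0],hull[:,1]-q[1])-.0855,[.579,.014],loss='soft_l1',f_scale=.002).x
    print('disc',f.round(4),n.round(3))
    p=W.reshape(-1,3);h=p[:,2]-(p[:,:2]@c[:2]+c[2]);d=p[(h>-.005)&(h<.045)&(np.hypot(*(p[:,:2]-f).T)<.09)]
    gr=np.zeros((200,200),np.uint8);ij=((d[:,:2]-f)*1000+100).astype(int);gr[ij[:,0].clip(0,199),ij[:,1].clip(0,199)]=255
    gr=cv2.morphologyEx(gr,cv2.MORPH_CLOSE,np.ones((7,7)));X,Y=np.mgrid[:200,:200]-100;gr[np.hypot(X,Y)>84]=255
    n_,l,st,ce=cv2.connectedComponentsWithStats(255-gr)
    for i in range(1,n_):
        if st[i][4]>150: print('hole ang',np.degrees(np.arctan2(ce[i][0]-100,ce[i][1]-100)).round(1),'deq',(2*np.sqrt(st[i][4]/np.pi)).round(1))
if __name__=='__main__':
    holes(cloud(shot('top')))
E
python3 holes.py
```

```text
t 21.15 pos [ 0.5449 -0.283   0.1468] w 0.0699 F [0.7 0.4 0.3]
offset now-frame [ 0.13 -0.08  6.34]  in goal frame [ 0.1  -0.08  6.34] turn units [-0.     0.006 -0.003]
disc [0.5786 0.014 ] [0.007 0.136 0.991]
hole ang -151.4 deq 39.4
hole ang 88.8 deq 61.9
hole ang -35.8 deq 70.3
```

The 62 mm hole now stands at 88.8°, within about 1° of the outlet direction. Picking the first ball.

>>> send_rows --motion '[{"claw": 0.75, "offset": [0, -0.05, 1], "turn": [0, 0, 0]}, {"claw": 0.75, "offset": [0, 0, 1], "turn": [0, 0, 0]}, {"claw": 0.75, "offset": [0, 0, 1], "turn": [0, 0, 0]}, {"claw": 0.75, "offset": [0, 0, 1], "turn": [0, 0, 0]}, {"claw": 0.75, "offset": [0, 0, 1], "turn": [0, 0, 0]}, {"claw": 0.75, "offset": [0, 0, 0.8], "turn": [0, 0, 0]}, {"claw": 0.75, "offset": [0, 0, 0.5], "turn": [0, 0, 0]}, {"claw": 0.75, "offset": [0, 0, 0], "turn": [0, 0, 0]}, {"claw": 0.3, "offset": [0, 0, 0], "turn": [0, 0, 0]}, {"claw": 0.3, "offset": [0, 0, 0], "turn": [0, 0, 0]}]' --squeeze 25

```text
t: 22.2
ee_pos: [0.5474, -0.281, 0.0239]
ee_rot: [[0.999, -0.043, 0.001], [-0.043, -0.999, -0.001], [0.001, 0.001, -1.0]]
wrist_force: [-0.2, -0.8, 0.6]
grip_width: 0.0582
grasp_force: 0.0
```

>>> send_rows --motion '[{"claw": 0.3, "offset": [0, 0, 0], "turn": [0, 0, 0]}, {"claw": 0.3, "offset": [0, 0, 0], "turn": [0, 0, 0]}, {"claw": 0.3, "offset": [0, 0, 0], "turn": [0, 0, 0]}, {"claw": 0.3, "offset": [0, 0, -0.5], "turn": [0, 0, 0]}, {"claw": 0.3, "offset": [0, 0, -1], "turn": [0, 0, 0]}, {"claw": 0.3, "offset": [0, 0, -1], "turn": [0, 0, 0]}, {"claw": 0.3, "offset": [0, 0, -1], "turn": [0, 0, 0]}, {"claw": 0.3, "offset": [0, 0, -1], "turn": [0, 0, 0]}, {"claw": 0.3, "offset": [0, 0, -1], "turn": [0, 0, 0]}, {"claw": 0.3, "offset": [0, 0, -1], "turn": [0, 0, 0]}]'

```text
t: 23.2
ee_pos: [0.5458, -0.2804, 0.1534]
ee_rot: [[0.999, -0.044, -0.003], [-0.044, -0.999, 0.0], [-0.003, -0.0, -1.0]]
wrist_force: [0.0, 0.1, -1.4]
grip_width: 0.0488
grasp_force: 25.0
```

```bash
python3 to.py .5725 -.122 .155; python3 - <<'E'
from h import *
# mouth walls at several y, from top picture
W=cloud(dict(np.load('last_top.npz')));p=W.reshape(-1,3)
for y in(-.1,-.12,-.14,-.155):
    q=p[(abs(p[:,1]-y)<.008)&(p[:,2]>.1)&(p[:,0]>.5)&(p[:,0]<.65)]
    b=[(round(x,3),round(float(np.median(q[abs(q[:,0]-x)<.0025][:,2])),3)) for x in np.arange(.52,.62,.005) if (abs(q[:,0]-x)<.0025).any()]
    print(y,b)
q=p[(abs(p[:,0]-.572)<.01)&(p[:,1]<-.06)&(p[:,1]>-.2)&(p[:,2]>.09)]
o=np.argsort(q[:,1]);print(q[o][::6][:,1:].round(3).tolist())
E
```

```text
t 23.2 pos [ 0.5458 -0.2804  0.1534] w 0.0488 F [ 0.   0.1 -1.4]
offset now-frame [ 0.99 -7.97 -0.08]  in goal frame [ 0.99 -7.97 -0.08] turn units [-0.     0.003 -0.   ]
-0.1 [(np.float64(0.54), 0.114), (np.float64(0.545), 0.137), (np.float64(0.55), 0.106), (np.float64(0.555), 0.104), (np.float64(0.56), 0.104), (np.float64(0.565), 0.103), (np.float64(0.57), 0.105), (np.float64(0.575), 0.104), (np.float64(0.58), 0.104), (np.float64(0.585), 0.105), (np.float64(0.59), 0.103), (np.float64(0.595), 0.103), (np.float64(0.6), 0.107), (np.float64(0.605), 0.135)]
-0.12 [(np.float64(0.54), 0.114), (np.float64(0.545), 0.142), (np.float64(0.555), 0.107), (np.float64(0.56), 0.108), (np.float64(0.565), 0.107), (np.float64(0.57), 0.107), (np.float64(0.575), 0.106), (np.float64(0.58), 0.106), (np.float64(0.585), 0.108), (np.float64(0.59), 0.107), (np.float64(0.595), 0.106), (np.float64(0.6), 0.115), (np.float64(0.605), 0.142)]
-0.14 [(np.float64(0.54), 0.132), (np.float64(0.545), 0.145), (np.float64(0.55), 0.112), (np.float64(0.555), 0.109), (np.float64(0.56), 0.109), (np.float64(0.565), 0.109), (np
[... 895 characters left out ...]
-0.15, 0.109], [-0.148, 0.112], [-0.145, 0.112], [-0.143, 0.109], [-0.14, 0.107], [-0.14, 0.112], [-0.137, 0.109], [-0.135, 0.108], [-0.132, 0.111], [-0.129, 0.11], [-0.127, 0.107], [-0.124, 0.107], [-0.124, 0.11], [-0.121, 0.104], [-0.118, 0.108], [-0.116, 0.111], [-0.113, 0.106], [-0.111, 0.105], [-0.11, 0.108], [-0.108, 0.108], [-0.105, 0.104], [-0.103, 0.103], [-0.1, 0.105], [-0.099, 0.101], [-0.097, 0.104], [-0.094, 0.103], [-0.092, 0.101], [-0.089, 0.099], [-0.089, 0.101], [-0.086, 0.103], [-0.083, 0.1], [-0.081, 0.103], [-0.078, 0.101], [-0.075, 0.1], [-0.073, 0.103], [-0.072, 0.102], [-0.071, 0.163], [-0.069, 0.167], [-0.069, 0.164], [-0.066, 0.165], [-0.064, 0.166], [-0.061, 0.167]]
```

>>> send_rows --motion '[{"claw": 0.3, "offset": [0, -0.5, -1], "turn": [0, 0, 0]}, {"claw": 0.3, "offset": [0.1, -0.9, -0.7], "turn": [0, 0, 0]}, {"claw": 0.3, "offset": [0.16, -1, 0], "turn": [0, 0, 0]}, {"claw": 0.3, "offset": [0.16, -1, 0], "turn": [0, 0, 0]}, {"claw": 0.3, "offset": [0.16, -1, 0], "turn": [0, 0, 0]}, {"claw": 0.3, "offset": [0.16, -1, 0], "turn": [0, 0, 0]}, {"claw": 0.3, "offset": [0.16, -1, 0], "turn": [0, 0, 0]}, {"claw": 0.3, "offset": [0.16, -0.9, 0], "turn": [0, 0, 0]}, {"claw": 0.3, "offset": [0, -0.5, 0], "turn": [0, 0, 0]}, {"claw": 0.3, "offset": [0, 0, 0], "turn": [0, 0, 0]}]'

```text
t: 24.2
ee_pos: [0.5744, -0.1227, 0.1863]
ee_rot: [[0.999, -0.039, -0.002], [-0.039, -0.999, 0.001], [-0.002, -0.001, -1.0]]
wrist_force: [-0.0, 0.3, -1.9]
grip_width: 0.0488
grasp_force: 25.0
```

```bash
python3 to.py .574 -.1235 .138;python3 - <<'E'
from h import *
s=shot('side');shot('top')
c=cv2.cvtColor(s['color'],cv2.COLOR_RGB2BGR)[140:260,200:320]
cv2.imwrite('pics/overmouth.png',cv2.resize(c,None,fx=4,fy=4,interpolation=cv2.INTER_CUBIC))
E
```

```text
t 24.2 pos [ 0.5744 -0.1227  0.1863] w 0.0488 F [-0.   0.3 -1.9]
offset now-frame [-0.01  0.05  2.42]  in goal frame [-0.02  0.04  2.42] turn units [-0.001  0.003  0.006]
```

View pics/overmouth.png

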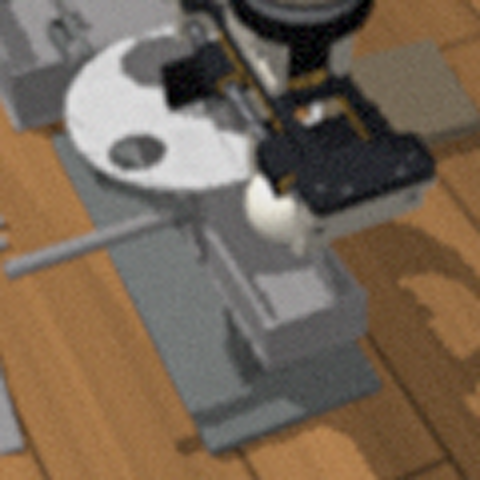

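The ball hangs over the mouth at crop (275,210), and the gripper body clears the dial grip at (185,85). Lowering.

>>> send_rows --motion '[{"claw": 0.3, "offset": [0, 0.05, 0.8], "turn": [0, 0, 0]}, {"claw": 0.3, "offset": [0, 0, 0.7], "turn": [0, 0, 0]}, {"claw": 0.3, "offset": [0, 0, 0.6], "turn": [0, 0, 0]}, {"claw": 0.3, "offset": [0, 0, 0.3], "turn": [0, 0, 0]}, {"claw": 0.3, "offset": [0, 0, 0], "turn": [0, 0, 0]}, {"claw": 0.59, "offset": [0, 0, 0], "turn": [0, 0, 0]}, {"claw": 0.59, "offset": [0, 0, 0], "turn": [0, 0, 0]}, {"claw": 0.59, "offset": [0, 0, 0], "turn": [0, 0, 0]}]'

```text
t: 25.1
ee_pos: [0.5753, -0.1265, 0.1395]
ee_rot: [[0.999, -0.043, 0.001], [-0.043, -0.999, -0.0], [0.001, 0.0, -1.0]]
wrist_force: [-0.5, 0.2, 0.8]
grip_width: 0.0545
grasp_force: 0.4
```

>>> send_rows --motion '[{"claw": 0.59, "offset": [0, 0, -0.6], "turn": [0, 0, 0]}, {"claw": 0.59, "offset": [0, 0, -1], "turn": [0, 0, 0]}, {"claw": 0.59, "offset": [0, 0, -1], "turn": [0, 0, 0]}, {"claw": 0.75, "offset": [0, 1, 0], "turn": [0, 0, 0]}, {"claw": 0.75, "offset": [0, 1, 0], "turn": [0, 0, 0]}, {"claw": 0.75, "offset": [0, 1, 0], "turn": [0, 0, 0]}, {"claw": 0.75, "offset": [0, 1, 0], "turn": [0, 0, 0]}, {"claw": 0.75, "offset": [0, 1, 0], "turn": [0, 0, 0]}, {"claw": 0.75, "offset": [0, 1, 0], "turn": [0, 0, 0]}, {"claw": 0.75, "offset": [0, 1, 0], "turn": [0, 0, 0]}]'

```text
t: 26.1
ee_pos: [0.5687, -0.2681, 0.1921]
ee_rot: [[0.999, -0.044, 0.0], [-0.044, -0.999, -0.002], [0.0, 0.002, -1.0]]
wrist_force: [-0.0, -0.2, -0.1]
grip_width: 0.0699
grasp_force: 0.0
```

```bash
python3 to.py .461 -.275 .024; python3 - <<'E'
from h import *
s=shot('side')
c=cv2.cvtColor(s['color'],cv2.COLOR_RGB2BGR)[100:360,170:350]
cv2.imwrite('pics/b1.png',cv2.resize(c,None,fx=2.3,fy=2.3,interpolation=cv2.INTER_CUBIC))
E
```

```text
t 26.1 pos [ 0.5687 -0.2681  0.1921] w 0.0699 F [-0.  -0.2 -0.1]
offset now-frame [-5.37  0.57  8.4 ]  in goal frame [-5.36  0.58  8.41] turn units [ 0.002 -0.001 -0.   ]
```

View pics/b1.png

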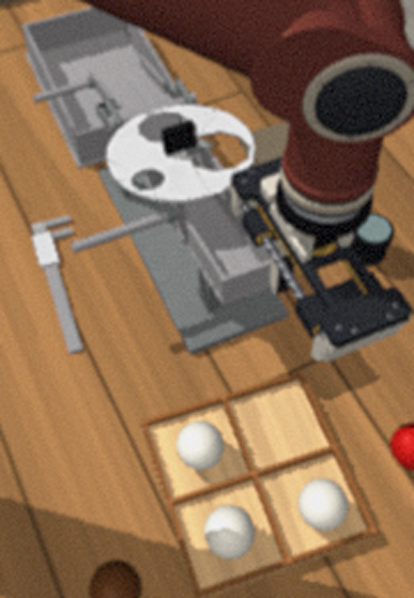

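The first ball has gone in: it is in neither the rack nor on the bench, and three remain in the rack. Ball 2 next.

>>> send_rows --motion '[{"claw": 0.75, "offset": [-1, 0.08, 0], "turn": [0, 0, 0]}, {"claw": 0.75, "offset": [-1, 0.1, 0], "turn": [0, 0, 0]}, {"claw": 0.75, "offset": [-1, 0.1, 0], "turn": [0, 0, 0]}, {"claw": 0.75, "offset": [-1, 0.1, 0.6], "turn": [0, 0, 0]}, {"claw": 0.75, "offset": [-1, 0.1, 0.9], "turn": [0, 0, 0]}, {"claw": 0.75, "offset": [-0.36, 0.1, 0.9], "turn": [0, 0, 0]}, {"claw": 0.75, "offset": [0, 0, 1], "turn": [0, 0, 0]}, {"claw": 0.75, "offset": [0, 0, 1], "turn": [0, 0, 0]}, {"claw": 0.75, "offset": [0, 0, 1], "turn": [0, 0, 0]}, {"claw": 0.75, "offset": [0, 0, 1], "turn": [0, 0, 0]}]'

```text
t: 27.15
ee_pos: [0.4615, -0.2737, 0.0631]
ee_rot: [[0.999, -0.043, 0.001], [-0.043, -0.999, -0.002], [0.001, 0.002, -1.0]]
wrist_force: [-0.2, 0.6, 0.5]
grip_width: 0.0696
grasp_force: 0.0
```

>>> send_rows --motion '[{"claw": 0.75, "offset": [0, 0, 1], "turn": [0, 0, 0]}, {"claw": 0.75, "offset": [0, 0, 0.7], "turn": [0, 0, 0]}, {"claw": 0.75, "offset": [0, 0, 0.3], "turn": [0, 0, 0]}, {"claw": 0.75, "offset": [0, 0, 0], "turn": [0, 0, 0]}, {"claw": 0.3, "offset": [0, 0, 0], "turn": [0, 0, 0]}, {"claw": 0.3, "offset": [0, 0, 0], "turn": [0, 0, 0]}, {"claw": 0.3, "offset": [0, 0, 0], "turn": [0, 0, 0]}, {"claw": 0.3, "offset": [0, 0, 0], "turn": [0, 0, 0]}, {"claw": 0.3, "offset": [0, 0, 0], "turn": [0, 0, 0]}, {"claw": 0.3, "offset": [0, 0, 0], "turn": [0, 0, 0]}]'

```text
t: 28.15
ee_pos: [0.4611, -0.2741, 0.0234]
ee_rot: [[0.999, -0.044, -0.0], [-0.044, -0.999, -0.001], [0.0, 0.001, -1.0]]
wrist_force: [-0.7, -1.2, 4.6]
grip_width: 0.0489
grasp_force: 25.0
```

>>> send_rows --motion '[{"claw": 0.3, "offset": [0, 0, -0.5], "turn": [0, 0, 0]}, {"claw": 0.3, "offset": [0, 0, -1], "turn": [0, 0, 0]}, {"claw": 0.3, "offset": [0, 0, -1], "turn": [0, 0, 0]}, {"claw": 0.3, "offset": [0, 0, -1], "turn": [0, 0, 0]}, {"claw": 0.3, "offset": [0, 0, -1], "turn": [0, 0, 0]}, {"claw": 0.3, "offset": [0, 0, -1], "turn": [0, 0, 0]}, {"claw": 0.3, "offset": [0, 0, -1], "turn": [0, 0, 0]}, {"claw": 0.3, "offset": [1, 0, -1], "turn": [0, 0, 0]}, {"claw": 0.3, "offset": [1, 0, -0.7], "turn": [0, 0, 0]}, {"claw": 0.3, "offset": [1, 0, 0], "turn": [0, 0, 0]}]'

```text
t: 29.15
ee_pos: [0.5221, -0.2765, 0.1892]
ee_rot: [[0.999, -0.044, 0.002], [-0.044, -0.999, -0.002], [0.002, 0.002, -1.0]]
wrist_force: [0.1, 0.7, -0.3]
grip_width: 0.0489
grasp_force: 25.0
```

```bash
python3 to.py .574 -.1245 .186
```

```text
t 29.15 pos [ 0.5221 -0.2765  0.1892] w 0.0489 F [ 0.1  0.7 -0.3]
offset now-frame [ 2.26 -7.71  0.15]  in goal frame [ 2.26 -7.71  0.16] turn units [ 0.002 -0.003 -0.   ]
```

>>> send_rows --motion '[{"claw": 0.3, "offset": [0.3, -1, 0], "turn": [0, 0, 0]}, {"claw": 0.3, "offset": [0.3, -1, 0], "turn": [0, 0, 0]}, {"claw": 0.3, "offset": [0.3, -1, 0], "turn": [0, 0, 0]}, {"claw": 0.3, "offset": [0.3, -1, 0], "turn": [0, 0, 0]}, {"claw": 0.3, "offset": [0.3, -1, 0], "turn": [0, 0, 0]}, {"claw": 0.3, "offset": [0.3, -1, 0], "turn": [0, 0, 0]}, {"claw": 0.3, "offset": [0.3, -1, 0], "turn": [0, 0, 0]}, {"claw": 0.3, "offset": [0.16, -0.7, 0], "turn": [0, 0, 0]}, {"claw": 0.3, "offset": [0, 0, 0], "turn": [0, 0, 0]}, {"claw": 0.3, "offset": [0, 0, 0.6], "turn": [0, 0, 0]}]'

```text
t: 30.15
ee_pos: [0.5734, -0.1254, 0.1756]
ee_rot: [[0.999, -0.044, 0.002], [-0.044, -0.999, -0.002], [0.002, 0.002, -1.0]]
wrist_force: [0.2, -0.9, -0.4]
grip_width: 0.049
grasp_force: 25.0
```

>>> send_rows --motion '[{"claw": 0.3, "offset": [0, 0, 0.8], "turn": [0, 0, 0]}, {"claw": 0.3, "offset": [0, 0, 0.7], "turn": [0, 0, 0]}, {"claw": 0.3, "offset": [0, 0, 0.3], "turn": [0, 0, 0]}, {"claw": 0.3, "offset": [0, 0, 0.1], "turn": [0, 0, 0]}, {"claw": 0.3, "offset": [0, 0, 0], "turn": [0, 0, 0]}, {"claw": 0.59, "offset": [0, 0, 0], "turn": [0, 0, 0]}, {"claw": 0.59, "offset": [0, 0, 0], "turn": [0, 0, 0]}, {"claw": 0.59, "offset": [0, 0, 0], "turn": [0, 0, 0]}, {"claw": 0.59, "offset": [0, 0, -0.6], "turn": [0, 0, 0]}, {"claw": 0.59, "offset": [0, 0, -1], "turn": [0, 0, 0]}]'

```text
t: 31.15
ee_pos: [0.5719, -0.1242, 0.1686]
ee_rot: [[0.999, -0.043, -0.004], [-0.043, -0.999, -0.0], [-0.004, 0.0, -1.0]]
wrist_force: [-0.2, -0.1, 0.4]
grip_width: 0.055
grasp_force: 0.0
```

>>> send_rows --motion '[{"claw": 0.59, "offset": [0, 0, -1], "turn": [0, 0, 0]}, {"claw": 0.75, "offset": [-0.1, 1, 0], "turn": [0, 0, 0]}, {"claw": 0.75, "offset": [-0.1, 1, 0], "turn": [0, 0, 0]}, {"claw": 0.75, "offset": [-0.1, 1, 0], "turn": [0, 0, 0]}, {"claw": 0.75, "offset": [-0.1, 1, 0], "turn": [0, 0, 0]}, {"claw": 0.75, "offset": [-0.1, 1, 0], "turn": [0, 0, 0]}, {"claw": 0.75, "offset": [-0.1, 1, 0], "turn": [0, 0, 0]}, {"claw": 0.75, "offset": [-0.1, 1, 0], "turn": [0, 0, 0]}, {"claw": 0.75, "offset": [-0.1, 1, 0], "turn": [0, 0, 0]}, {"claw": 0.75, "offset": [-0.1, 1, 0], "turn": [0, 0, 0]}]'

```text
t: 32.15
ee_pos: [0.547, -0.3044, 0.19]
ee_rot: [[0.999, -0.044, 0.0], [-0.044, -0.999, -0.001], [0.0, 0.001, -1.0]]
wrist_force: [0.1, -0.0, 0.3]
grip_width: 0.0701
grasp_force: 0.0
```

```bash
python3 to.py .5428 -.3848 .024;  python3 - <<'E'
from h import *
W=cloud(shot('side'));C=dict(np.load('last_side.npz'))['color'].astype(int)
m=(C.min(2)>140)&(C.max(2)-C.min(2)<30)&(W[...,2]>.02)&(W[...,2]<.15)&(W[...,1]<-.06)
from scipy import ndimage as nd
l,n=nd.label(m)
for i in range(1,n+1):
    p=W[l==i]
    if len(p)>40: print(len(p),p.mean(0).round(3),p.max(0).round(3))
E
```

```text
t 32.15 pos [ 0.547  -0.3044  0.19  ] w 0.0701 F [ 0.1 -0.   0.3]
offset now-frame [-0.03  4.02  8.3 ]  in goal frame [-0.03  4.03  8.3 ] turn units [ 0.002 -0.     0.   ]
74 [ 0.569 -0.129  0.11 ] [ 0.581 -0.105  0.15 ]
333 [ 0.535 -0.39   0.05 ] [ 0.558 -0.367  0.06 ]
334 [ 0.44  -0.372  0.051] [ 0.462 -0.349  0.06 ]
```

>>> send_rows --motion '[{"claw": 0.75, "offset": [0, 1, 0], "turn": [0, 0, 0]}, {"claw": 0.75, "offset": [0, 1, 0], "turn": [0, 0, 0]}, {"claw": 0.75, "offset": [0, 1, 0.3], "turn": [0, 0, 0]}, {"claw": 0.75, "offset": [0, 1, 1], "turn": [0, 0, 0]}, {"claw": 0.75, "offset": [0, 0, 1], "turn": [0, 0, 0]}, {"claw": 0.75, "offset": [0, 0, 1], "turn": [0, 0, 0]}, {"claw": 0.75, "offset": [0, 0, 1], "turn": [0, 0, 0]}, {"claw": 0.75, "offset": [0, 0, 1], "turn": [0, 0, 0]}, {"claw": 0.75, "offset": [0, 0, 1], "turn": [0, 0, 0]}, {"claw": 0.75, "offset": [0, 0, 1], "turn": [0, 0, 0]}]'

```text
t: 33.2
ee_pos: [0.5433, -0.3836, 0.0416]
ee_rot: [[0.999, -0.043, -0.001], [-0.043, -0.999, -0.0], [-0.001, 0.0, -1.0]]
wrist_force: [0.3, -0.9, -0.1]
grip_width: 0.0694
grasp_force: 0.0
```

>>> send_rows --motion '[{"claw": 0.75, "offset": [0, 0, 0.7], "turn": [0, 0, 0]}, {"claw": 0.75, "offset": [0, 0, 0.3], "turn": [0, 0, 0]}, {"claw": 0.75, "offset": [0, 0, 0], "turn": [0, 0, 0]}, {"claw": 0.3, "offset": [0, 0, 0], "turn": [0, 0, 0]}, {"claw": 0.3, "offset": [0, 0, 0], "turn": [0, 0, 0]}, {"claw": 0.3, "offset": [0, 0, 0], "turn": [0, 0, 0]}, {"claw": 0.3, "offset": [0, 0, 0], "turn": [0, 0, 0]}, {"claw": 0.3, "offset": [0, 0, 0], "turn": [0, 0, 0]}, {"claw": 0.3, "offset": [0, 0, 0], "turn": [0, 0, 0]}, {"claw": 0.3, "offset": [0, 0, -0.5], "turn": [0, 0, 0]}]'

```text
t: 34.2
ee_pos: [0.5418, -0.3824, 0.0314]
ee_rot: [[0.999, -0.044, -0.005], [-0.044, -0.999, 0.002], [-0.005, -0.002, -1.0]]
wrist_force: [-0.5, 0.3, -2.3]
grip_width: 0.0491
grasp_force: 25.0
```

>>> send_rows --motion '[{"claw": 0.3, "offset": [0, 0, -1], "turn": [0, 0, 0]}, {"claw": 0.3, "offset": [0, 0, -1], "turn": [0, 0, 0]}, {"claw": 0.3, "offset": [0, 0, -1], "turn": [0, 0, 0]}, {"claw": 0.3, "offset": [0, 0, -1], "turn": [0, 0, 0]}, {"claw": 0.3, "offset": [0, 0, -1], "turn": [0, 0, 0]}, {"claw": 0.3, "offset": [0, -1, -1], "turn": [0, 0, 0]}, {"claw": 0.3, "offset": [0, -1, -1], "turn": [0, 0, 0]}, {"claw": 0.3, "offset": [0, -1, -0.8], "turn": [0, 0, 0]}, {"claw": 0.3, "offset": [0, -1, 0], "turn": [0, 0, 0]}, {"claw": 0.3, "offset": [0, -1, 0], "turn": [0, 0, 0]}]'

```text
t: 35.2
ee_pos: [0.5471, -0.2818, 0.1881]
ee_rot: [[0.999, -0.044, -0.002], [-0.044, -0.999, 0.0], [-0.002, -0.0, -1.0]]
wrist_force: [-0.4, 0.3, -2.1]
grip_width: 0.0491
grasp_force: 25.0
```

```bash
python3 to.py .574 -.1245 .186
```

```text
t 35.2 pos [ 0.5471 -0.2818  0.1881] w 0.0491 F [-0.4  0.3 -2.1]
offset now-frame [ 1.   -7.92  0.1 ]  in goal frame [ 1.   -7.92  0.11] turn units [-0.     0.003 -0.   ]
```

Place ball 3, then on to ball 4 at (.446,-.3675).

>>> send_rows --motion '[{"claw": 0.3, "offset": [0.14, -1, 0], "turn": [0, 0, 0]}, {"claw": 0.3, "offset": [0.14, -1, 0], "turn": [0, 0, 0]}, {"claw": 0.3, "offset": [0.14, -1, 0], "turn": [0, 0, 0]}, {"claw": 0.3, "offset": [0.14, -1, 0], "turn": [0, 0, 0]}, {"claw": 0.3, "offset": [0.14, -1, 0], "turn": [0, 0, 0]}, {"claw": 0.3, "offset": [0.14, -1, 0], "turn": [0, 0, 0]}, {"claw": 0.3, "offset": [0.16, -1, 0], "turn": [0, 0, 0]}, {"claw": 0.3, "offset": [0, -0.92, 0], "turn": [0, 0, 0]}, {"claw": 0.3, "offset": [0, 0, 0], "turn": [0, 0, 0]}, {"claw": 0.3, "offset": [0, 0, 0.6], "turn": [0, 0, 0]}]'

```text
t: 36.2
ee_pos: [0.5751, -0.1263, 0.1767]
ee_rot: [[0.999, -0.043, 0.001], [-0.043, -0.999, -0.002], [0.001, 0.002, -1.0]]
wrist_force: [1.4, -0.3, -1.3]
grip_width: 0.0487
grasp_force: 25.0
```

>>> send_rows --motion '[{"claw": 0.3, "offset": [0, 0, 0.8], "turn": [0, 0, 0]}, {"claw": 0.3, "offset": [0, 0, 0.7], "turn": [0, 0, 0]}, {"claw": 0.3, "offset": [0, 0, 0.3], "turn": [0, 0, 0]}, {"claw": 0.3, "offset": [0, 0, 0.1], "turn": [0, 0, 0]}, {"claw": 0.3, "offset": [0, 0, 0], "turn": [0, 0, 0]}, {"claw": 0.59, "offset": [0, 0, 0], "turn": [0, 0, 0]}, {"claw": 0.59, "offset": [0, 0, 0], "turn": [0, 0, 0]}, {"claw": 0.59, "offset": [0, 0, 0], "turn": [0, 0, 0]}, {"claw": 0.59, "offset": [0, 0, -0.6], "turn": [0, 0, 0]}, {"claw": 0.59, "offset": [0, 0, -1], "turn": [0, 0, 0]}]'

```text
t: 37.2
ee_pos: [0.5738, -0.1259, 0.1706]
ee_rot: [[0.999, -0.043, -0.004], [-0.043, -0.999, -0.0], [-0.004, 0.0, -1.0]]
wrist_force: [0.1, -1.1, 0.9]
grip_width: 0.055
grasp_force: 0.0
```

>>> send_rows --motion '[{"claw": 0.59, "offset": [0, 0, -1], "turn": [0, 0, 0]}, {"claw": 0.75, "offset": [-0.6, 1, 0], "turn": [0, 0, 0]}, {"claw": 0.75, "offset": [-0.6, 1, 0], "turn": [0, 0, 0]}, {"claw": 0.75, "offset": [-0.6, 1, 0], "turn": [0, 0, 0]}, {"claw": 0.75, "offset": [-0.6, 1, 0], "turn": [0, 0, 0]}, {"claw": 0.75, "offset": [-0.6, 1, 0], "turn": [0, 0, 0]}, {"claw": 0.75, "offset": [-0.6, 1, 0], "turn": [0, 0, 0]}, {"claw": 0.75, "offset": [-0.6, 1, 0], "turn": [0, 0, 0]}, {"claw": 0.75, "offset": [-0.6, 1, 0], "turn": [0, 0, 0]}, {"claw": 0.75, "offset": [-0.6, 1, 0], "turn": [0, 0, 0]}]'

```text
t: 38.2
ee_pos: [0.4587, -0.3022, 0.1921]
ee_rot: [[0.999, -0.044, 0.0], [-0.044, -0.999, -0.002], [0.0, 0.002, -1.0]]
wrist_force: [-0.1, -0.2, -0.3]
grip_width: 0.0697
grasp_force: 0.0
```

```bash
python3 to.py .446 -.3675 .024;  python3 - <<'E'
from h import *
W=cloud(shot('side'));C=dict(np.load('last_side.npz'))['color'].astype(int)
m=(C.min(2)>140)&(C.max(2)-C.min(2)<30)&(W[...,2]>.02)&(W[...,2]<.2)&(W[...,1]<-.06)&(W[...,0]>.4)
from scipy import ndimage as nd
l,n=nd.label(m)
for i in range(1,n+1):
    p=W[l==i]
    if len(p)>40: print(len(p),p.mean(0).round(3),p.max(0).round(3))
E
```

```text
t 38.2 pos [ 0.4587 -0.3022  0.1921] w 0.0697 F [-0.1 -0.2 -0.3]
offset now-frame [-0.49  3.28  8.41]  in goal frame [-0.49  3.29  8.4 ] turn units [ 0.002 -0.001  0.   ]
343 [ 0.44  -0.372  0.051] [ 0.461 -0.349  0.061]
```

>>> send_rows --motion '[{"claw": 0.75, "offset": [-0.2, 1, 0], "turn": [0, 0, 0]}, {"claw": 0.75, "offset": [-0.2, 1, 0], "turn": [0, 0, 0]}, {"claw": 0.75, "offset": [-0.09, 1, 0.4], "turn": [0, 0, 0]}, {"claw": 0.75, "offset": [0, 0.29, 1], "turn": [0, 0, 0]}, {"claw": 0.75, "offset": [0, 0, 1], "turn": [0, 0, 0]}, {"claw": 0.75, "offset": [0, 0, 1], "turn": [0, 0, 0]}, {"claw": 0.75, "offset": [0, 0, 1], "turn": [0, 0, 0]}, {"claw": 0.75, "offset": [0, 0, 1], "turn": [0, 0, 0]}, {"claw": 0.75, "offset": [0, 0, 1], "turn": [0, 0, 0]}, {"claw": 0.75, "offset": [0, 0, 1], "turn": [0, 0, 0]}]'

```text
t: 39.25
ee_pos: [0.4471, -0.3665, 0.0431]
ee_rot: [[0.999, -0.043, 0.0], [-0.043, -0.999, -0.001], [0.0, 0.001, -1.0]]
wrist_force: [-0.1, -0.9, 0.5]
grip_width: 0.0698
grasp_force: 0.0
```

>>> send_rows --motion '[{"claw": 0.75, "offset": [0, 0, 0.7], "turn": [0, 0, 0]}, {"claw": 0.75, "offset": [0, 0, 0.3], "turn": [0, 0, 0]}, {"claw": 0.75, "offset": [0, 0, 0], "turn": [0, 0, 0]}, {"claw": 0.3, "offset": [0, 0, 0], "turn": [0, 0, 0]}, {"claw": 0.3, "offset": [0, 0, 0], "turn": [0, 0, 0]}, {"claw": 0.3, "offset": [0, 0, 0], "turn": [0, 0, 0]}, {"claw": 0.3, "offset": [0, 0, 0], "turn": [0, 0, 0]}, {"claw": 0.3, "offset": [0, 0, 0], "turn": [0, 0, 0]}, {"claw": 0.3, "offset": [0, 0, 0], "turn": [0, 0, 0]}, {"claw": 0.3, "offset": [0, 0, -0.5], "turn": [0, 0, 0]}]'

```text
t: 40.25
ee_pos: [0.4448, -0.3656, 0.0318]
ee_rot: [[0.999, -0.044, -0.004], [-0.044, -0.999, 0.002], [-0.004, -0.002, -1.0]]
wrist_force: [0.5, 0.5, -1.4]
grip_width: 0.049
grasp_force: 25.0
```

>>> send_rows --motion '[{"claw": 0.3, "offset": [0, 0, -1], "turn": [0, 0, 0]}, {"claw": 0.3, "offset": [0, 0, -1], "turn": [0, 0, 0]}, {"claw": 0.3, "offset": [0, 0, -1], "turn": [0, 0, 0]}, {"claw": 0.3, "offset": [0, 0, -1], "turn": [0, 0, 0]}, {"claw": 0.3, "offset": [0, 0, -1], "turn": [0, 0, 0]}, {"claw": 0.3, "offset": [0.5, -1, -1], "turn": [0, 0, 0]}, {"claw": 0.3, "offset": [0.5, -1, -1], "turn": [0, 0, 0]}, {"claw": 0.3, "offset": [0.5, -1, -0.8], "turn": [0, 0, 0]}, {"claw": 0.3, "offset": [0.5, -1, 0], "turn": [0, 0, 0]}, {"claw": 0.3, "offset": [0.5, -1, 0], "turn": [0, 0, 0]}]'

```text
t: 41.25
ee_pos: [0.5004, -0.2676, 0.1893]
ee_rot: [[0.999, -0.044, -0.001], [-0.044, -0.999, -0.0], [-0.001, 0.0, -1.0]]
wrist_force: [0.5, -0.1, -1.5]
grip_width: 0.0488
grasp_force: 25.0
```

```bash
python3 to.py .574 -.1245 .186; python3 - <<'E'
from h import *
s=shot('side')
c=cv2.cvtColor(s['color'],cv2.COLOR_RGB2BGR)[130:360,180:340]
cv2.imwrite('pics/b4.png',cv2.resize(c,None,fx=2.5,fy=2.5,interpolation=cv2.INTER_CUBIC))
E
```

```text
t 41.25 pos [ 0.5004 -0.2676  0.1893] w 0.0488 F [ 0.5 -0.1 -1.5]
offset now-frame [ 3.37 -7.31  0.16]  in goal frame [ 3.37 -7.31  0.16] turn units [ 0.001  0.002 -0.   ]
```

View pics/b4.png

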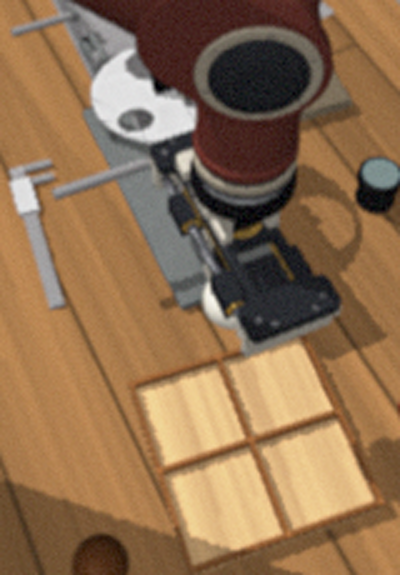

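The rack is empty and the fourth ball is in the gripper at crop (215,300).

>>> send_rows --motion '[{"claw": 0.3, "offset": [0.48, -1, 0], "turn": [0, 0, 0]}, {"claw": 0.3, "offset": [0.48, -1, 0], "turn": [0, 0, 0]}, {"claw": 0.3, "offset": [0.48, -1, 0], "turn": [0, 0, 0]}, {"claw": 0.3, "offset": [0.48, -1, 0], "turn": [0, 0, 0]}, {"claw": 0.3, "offset": [0.48, -1, 0], "turn": [0, 0, 0]}, {"claw": 0.3, "offset": [0.48, -1, 0], "turn": [0, 0, 0]}, {"claw": 0.3, "offset": [0.49, -1, 0], "turn": [0, 0, 0]}, {"claw": 0.3, "offset": [0, -0.26, 0], "turn": [0, 0, 0]}, {"claw": 0.3, "offset": [0, 0, 0], "turn": [0, 0, 0]}, {"claw": 0.3, "offset": [0, 0, 0.6], "turn": [0, 0, 0]}]'

```text
t: 42.3
ee_pos: [0.5744, -0.1287, 0.1776]
ee_rot: [[0.999, -0.046, 0.002], [-0.046, -0.999, -0.003], [0.002, 0.003, -1.0]]
wrist_force: [-0.0, -0.4, -1.2]
grip_width: 0.0487
grasp_force: 25.0
```

>>> send_rows --motion '[{"claw": 0.3, "offset": [0, 0, 0.8], "turn": [0, 0, 0]}, {"claw": 0.3, "offset": [0, 0, 0.7], "turn": [0, 0, 0]}, {"claw": 0.3, "offset": [0, 0, 0.3], "turn": [0, 0, 0]}, {"claw": 0.3, "offset": [0, 0, 0.1], "turn": [0, 0, 0]}, {"claw": 0.3, "offset": [0, 0, 0], "turn": [0, 0, 0]}, {"claw": 0.59, "offset": [0, 0, 0], "turn": [0, 0, 0]}, {"claw": 0.59, "offset": [0, 0, 0], "turn": [0, 0, 0]}, {"claw": 0.59, "offset": [0, 0, 0], "turn": [0, 0, 0]}, {"claw": 0.59, "offset": [0, 0, -0.6], "turn": [0, 0, 0]}, {"claw": 0.59, "offset": [0, 0, -1], "turn": [0, 0, 0]}]'

```text
t: 43.3
ee_pos: [0.5734, -0.1266, 0.1706]
ee_rot: [[0.999, -0.044, -0.004], [-0.044, -0.999, -0.0], [-0.004, 0.001, -1.0]]
wrist_force: [-0.9, 0.7, -0.4]
grip_width: 0.0551
grasp_force: 0.0
```

>>> send_rows --motion '[{"claw": 0.5, "offset": [0, 0, -1], "turn": [0, 0, 0]}, {"claw": 0.5, "offset": [-0.6, 1, -1], "turn": [0, 0, 0]}, {"claw": 0.5, "offset": [-0.8, 1, 0], "turn": [0, 0, 0]}, {"claw": 0.5, "offset": [-1, 1, 0], "turn": [0, 0, 0]}, {"claw": 0.5, "offset": [-1, 1, 0], "turn": [0, 0, 0]}, {"claw": 0.5, "offset": [-1, 1, 0], "turn": [0, 0, 0]}, {"claw": 0.5, "offset": [-1, 1, 0], "turn": [0, 0, 0]}]'

```text
t: 44.0
ee_pos: [0.4605, -0.2429, 0.2121]
ee_rot: [[0.999, -0.044, 0.0], [-0.044, -0.999, -0.002], [0.001, 0.002, -1.0]]
wrist_force: [0.7, 0.2, 0.2]
grip_width: 0.0464
grasp_force: 0.0
```

```bash
python3 holes.py; python3 to.py .45 -.05 .3;python3 - <<'E'
from meas import *
W=cloud(dict(np.load('last_top.npz')));t=tray(W);print('tray top',len(t),cv2.minAreaRect((t[:,:2]*1000).astype(np.float32)),t[:,:2].min(0),t[:,:2].max(0))
s=shot('side');W2=cloud(s);t=tray(W2);print('tray side',len(t),cv2.minAreaRect((t[:,:2]*1000).astype(np.float32)),t[:,:2].max(0))
a=cv2.cvtColor(dict(np.load('last_top.npz'))['color'],cv2.COLOR_RGB2BGR)[110:270,60:330]
b=cv2.cvtColor(s['color'],cv2.COLOR_RGB2BGR)[90:260,160:320]
a=cv2.resize(a,(520,308));b=cv2.resize(b,(280,308));cv2.imwrite('pics/loaded.png',np.hstack([a,b]))
for nm,w in(('t',W),('s',W2)):
  p=w.reshape(-1,3);p=p[(p[:,0]>.42)&(p[:,0]<.535)&(p[:,1]>-.08)&(p[:,1]<-.02)&(p[:,2]>.1)&(p[:,2]<.15)]
  print(nm,len(p),p.mean(0).round(4),p.min(0).round(4),np.polyfit(p[:,0],p[:,1],1).round(4))
E
```

```text
disc [0.5785 0.014 ] [0.007 0.135 0.991]
hole ang -151.5 deq 39.4
hole ang 88.8 deq 62.2
hole ang -35.6 deq 70.3
t 44.05 pos [ 0.4557 -0.2478  0.2121] w 0.0467 F [-2.5 -2.2 -0. ]
offset now-frame [-0.82 -9.84 -4.45]  in goal frame [-0.72 -9.87 -4.4 ] turn units [ 0.007  0.005 -0.01 ]
tray top 437 ((645.2717895507812, 318.4029541015625), (225.9577178955078, 162.0291748046875), 86.73028564453125) [0.56122325 0.20120296] [0.72854361 0.43453552]Traceback (most recent call last):
  File "<stdin>", line 3, in <module>
    return umr_maximum(a, axis, None, out, keepdims, initial, where)
ValueError: zero-size array to reduction operation maximum which has no identity
```

The tray has been knocked about 55 mm in +x: its centre went from x 0.590 to 0.645, and the yaw is unchanged. I'll push it back from inside its near wall with the open fingers.

>>> send_rows --motion '[{"claw": 0.6, "offset": [0.6, -1, -1], "turn": [0, 0, 0]}, {"claw": 0.6, "offset": [0.6, -1, -1], "turn": [0, 0, 0]}, {"claw": 0.6, "offset": [0.6, -1, -0.5], "turn": [0, 0, 0]}, {"claw": 0.6, "offset": [0.6, -1, 0], "turn": [0, 0, 0]}, {"claw": 0.6, "offset": [0.6, -1, 0], "turn": [0, 0, 0]}, {"claw": 0.6, "offset": [0.6, -1, 0], "turn": [0, 0, 0]}, {"claw": 0.6, "offset": [0.6, -1, 0], "turn": [0, 0, 0]}, {"claw": 0.6, "offset": [0.6, -1, 0], "turn": [0, 0, 0]}, {"claw": 0.6, "offset": [0.6, -1, 0], "turn": [0, 0, 0]}, {"claw": 0.6, "offset": [0.5, -1, 0], "turn": [0, 0, 0]}]'

```text
t: 45.1
ee_pos: [0.5889, -0.0451, 0.2614]
ee_rot: [[0.999, -0.042, 0.0], [-0.042, -0.999, -0.0], [0.0, 0.0, -1.0]]
wrist_force: [-0.4, 0.2, -0.3]
grip_width: 0.0557
grasp_force: 0.0
```

>>> send_rows --motion '[{"claw": 1, "offset": [0, -1, 0], "turn": [0, 0, 0]}, {"claw": 1, "offset": [0, -1, 0], "turn": [0, 0, 0]}, {"claw": 1, "offset": [0, -1, 0], "turn": [0, 0, 0]}, {"claw": 1, "offset": [0, -1, 0], "turn": [0, 0, 0]}, {"claw": 1, "offset": [0, -1, 0], "turn": [0, 0, 0]}, {"claw": 1, "offset": [0, -1, 0], "turn": [0, 0, 0]}, {"claw": 1, "offset": [0, -1, 0], "turn": [0, 0, 0]}, {"claw": 1, "offset": [0, -1, 0], "turn": [0, 0, 0]}, {"claw": 1, "offset": [0, -1, 0], "turn": [0, 0, 0]}, {"claw": 1, "offset": [0, -1, 0], "turn": [0, 0, 0]}]'

```text
t: 46.1
ee_pos: [0.5966, 0.1548, 0.2613]
ee_rot: [[0.999, -0.042, -0.0], [-0.042, -0.999, 0.0], [-0.0, -0.0, -1.0]]
wrist_force: [-0.3, -0.6, 0.1]
grip_width: 0.093
grasp_force: 0.0
```

>>> send_rows --motion '[{"claw": 1, "offset": [0, -1, 0], "turn": [0, 0, 0]}, {"claw": 1, "offset": [0, -1, 0], "turn": [0, 0, 0]}, {"claw": 1, "offset": [0, -1, 0], "turn": [0, 0, 0]}, {"claw": 1, "offset": [0, -1, 0], "turn": [0, 0, 0]}, {"claw": 1, "offset": [0, -1, 0], "turn": [0, 0, 0]}, {"claw": 1, "offset": [0, -1, 0], "turn": [0, 0, 0]}, {"claw": 1, "offset": [0, -1, 0], "turn": [0, 0, 0]}, {"claw": 1, "offset": [0, -1, 0], "turn": [0, 0, 0]}, {"claw": 1, "offset": [0, -0.9, 0], "turn": [0, 0, 0]}, {"claw": 1, "offset": [0, 0, 0], "turn": [0, 0, 0]}]'

```text
t: 47.1
ee_pos: [0.6027, 0.3352, 0.2595]
ee_rot: [[0.999, -0.038, -0.003], [-0.038, -0.999, 0.002], [-0.003, -0.002, -1.0]]
wrist_force: [-0.4, 0.7, 0.3]
grip_width: 0.0933
grasp_force: 0.0
```

```bash
python3 to.py .605 .342 .03; python3 - <<'E'
from meas import *
W2=cloud(shot('side'));W=cloud(shot('top'))
for w in(W,W2):
    t=tray(w);
    if len(t)>20: print(len(t),cv2.minAreaRect((t[:,:2]*1000).astype(np.float32)),t[:,:2].min(0),t[:,:2].max(0))
E
```

```text
t 47.1 pos [0.6027 0.3352 0.2595] w 0.0933 F [-0.4  0.7  0.3]
offset now-frame [ 0.13 -0.32 11.48]  in goal frame [ 0.1  -0.35 11.48] turn units [-0.002  0.004  0.007]
306 ((645.001953125, 317.8074035644531), (227.0708770751953, 161.344482421875), 86.74060821533203) [0.56039967 0.20010755] [0.72780013 0.43366266]
282 ((642.8475341796875, 318.8875427246094), (225.99574279785156, 161.06915283203125), 86.58755493164062) [0.55731069 0.20142276] [0.72816491 0.43353777]
```

>>> send_rows --motion '[{"claw": 1, "offset": [0.1, -0.35, 1], "turn": [0, 0, 0]}, {"claw": 1, "offset": [0, 0, 1], "turn": [0, 0, 0]}, {"claw": 1, "offset": [0, 0, 1], "turn": [0, 0, 0]}, {"claw": 1, "offset": [0, 0, 1], "turn": [0, 0, 0]}, {"claw": 1, "offset": [0, 0, 1], "turn": [0, 0, 0]}, {"claw": 1, "offset": [0, 0, 1], "turn": [0, 0, 0]}, {"claw": 1, "offset": [0, 0, 1], "turn": [0, 0, 0]}, {"claw": 1, "offset": [0, 0, 1], "turn": [0, 0, 0]}, {"claw": 1, "offset": [0, 0, 1], "turn": [0, 0, 0]}, {"claw": 1, "offset": [0, 0, 1], "turn": [0, 0, 0]}]'

```text
t: 48.2
ee_pos: [0.6072, 0.3352, 0.0599]
ee_rot: [[0.999, -0.046, -0.0], [-0.046, -0.999, -0.002], [-0.0, 0.002, -1.0]]
wrist_force: [1.4, -0.4, -0.1]
grip_width: 0.0931
grasp_force: 0.0
```

>>> send_rows --motion '[{"claw": 1, "offset": [0, 0, 1], "turn": [0, 0, 0]}, {"claw": 1, "offset": [0, 0, 0.3], "turn": [0, 0, 0]}, {"claw": 1, "offset": [-0.5, 0, 0], "turn": [0, 0, 0]}, {"claw": 1, "offset": [-0.4, 0, 0], "turn": [0, 0, 0]}, {"claw": 1, "offset": [-0.3, 0, 0], "turn": [0, 0, 0]}, {"claw": 1, "offset": [-0.3, 0, 0], "turn": [0, 0, 0]}, {"claw": 1, "offset": [-0.3, 0, 0], "turn": [0, 0, 0]}, {"claw": 1, "offset": [-0.3, 0, 0], "turn": [0, 0, 0]}, {"claw": 1, "offset": [0, 0, 0], "turn": [0, 0, 0]}]'

```text
t: 49.1
ee_pos: [0.5658, 0.3393, 0.0357]
ee_rot: [[0.999, -0.043, 0.003], [-0.043, -0.999, 0.0], [0.003, -0.001, -1.0]]
wrist_force: [3.3, -0.3, 1.6]
grip_width: 0.0927
grasp_force: 1.6
```

>>> send_rows --motion '[{"claw": 1, "offset": [-0.3, 0, 0], "turn": [0, 0, 0]}, {"claw": 1, "offset": [-0.3, 0, 0], "turn": [0, 0, 0]}, {"claw": 1, "offset": [-0.3, 0, 0], "turn": [0, 0, 0]}, {"claw": 1, "offset": [-0.3, 0, 0], "turn": [0, 0, 0]}, {"claw": 1, "offset": [-0.3, 0, 0], "turn": [0, 0, 0]}, {"claw": 1, "offset": [-0.2, 0, 0], "turn": [0, 0, 0]}, {"claw": 1, "offset": [0, 0, 0], "turn": [0, 0, 0]}]'

```text
t: 49.8
ee_pos: [0.5324, 0.3409, 0.0356]
ee_rot: [[0.999, -0.044, 0.003], [-0.044, -0.999, 0.001], [0.003, -0.001, -1.0]]
wrist_force: [5.7, 0.0, 3.5]
grip_width: 0.0931
grasp_force: 2.3
```

```bash
cat > tr.py <<'E'
from meas import *
W2=cloud(shot('side'));W=cloud(shot('top'))
for w in(W,W2):
    t=tray(w);
    if len(t)>20: print(len(t),cv2.minAreaRect((t[:,:2]*1000).astype(np.float32)),t[:,:2].min(0),t[:,:2].max(0))
E
python3 tr.py; python3 to.py .53 .34 .03
```

```text
272 ((600.0369873046875, 316.4688415527344), (236.07666015625, 159.9707489013672), 87.31512451171875) [0.51615231 0.20076513] [0.68433711 0.43352607]
246 ((597.7525024414062, 315.04803466796875), (235.22650146484375, 160.68930053710938), 86.89396667480469) [0.51226619 0.20174381] [0.68362583 0.43284076]
t 49.9 pos [0.5324 0.341  0.0355] w 0.0928 F [5.  0.1 3.4]
offset now-frame [-0.12  0.05  0.28]  in goal frame [-0.12  0.05  0.28] turn units [-0.001 -0.004  0.   ]
```

>>> send_rows --motion '[{"claw": 1, "offset": [-0.25, 0, 0], "turn": [0, 0, 0]}, {"claw": 1, "offset": [-0.2, 0, 0], "turn": [0, 0, 0]}, {"claw": 1, "offset": [0, 0, 0], "turn": [0, 0, 0]}, {"claw": 1, "offset": [0, 0, 0], "turn": [0, 0, 0]}, {"claw": 1, "offset": [0.3, 0, 0], "turn": [0, 0, 0]}, {"claw": 0.8, "offset": [0, 0, -0.5], "turn": [0, 0, 0]}, {"claw": 0.8, "offset": [0, 0, -1], "turn": [0, 0, 0]}, {"claw": 0.8, "offset": [0, 0, -1], "turn": [0, 0, 0]}, {"claw": 0.8, "offset": [0, 0, -1], "turn": [0, 0, 0]}, {"claw": 0.8, "offset": [0, 0, -1], "turn": [0, 0, 0]}]'

```text
t: 50.9
ee_pos: [0.5251, 0.3409, 0.1247]
ee_rot: [[0.999, -0.043, -0.006], [-0.043, -0.999, -0.001], [-0.006, 0.002, -1.0]]
wrist_force: [0.5, 0.3, 0.4]
grip_width: 0.0743
grasp_force: 0.0
```

>>> send_rows --motion '[{"claw": 0.5, "offset": [0, 0, -1], "turn": [0, 0, 0]}, {"claw": 0.5, "offset": [0, 0, -1], "turn": [0, 0, 0]}, {"claw": 0.5, "offset": [0, 0, -1], "turn": [0, 0, 0]}, {"claw": 0.5, "offset": [0, 0, -1], "turn": [0, 0, 0]}, {"claw": 0.5, "offset": [0, 0, -1], "turn": [0, 0, 0]}, {"claw": 0.5, "offset": [0, 0, -1], "turn": [0, 0, 0]}, {"claw": 0.5, "offset": [0, 0, 0], "turn": [0, 0, 0]}]'

```text
t: 51.6
ee_pos: [0.5273, 0.3421, 0.2469]
ee_rot: [[0.999, -0.043, 0.001], [-0.043, -0.999, 0.003], [0.0, -0.003, -1.0]]
wrist_force: [0.6, 1.0, -0.1]
grip_width: 0.0466
grasp_force: 0.0
```

```bash
python3 tr.py; python3 to.py .45 -.05 .25; python3 - <<'E'
from h import *
s=dict(np.load('last_side.npz'));t=dict(np.load('last_top.npz'))
a=cv2.cvtColor(t['color'],cv2.COLOR_RGB2BGR)[110:270,60:330]
b=cv2.cvtColor(s['color'],cv2.COLOR_RGB2BGR)[90:260,160:320]
a=cv2.resize(a,(520,308));b=cv2.resize(b,(280,308));cv2.imwrite('pics/loaded.png',np.hstack([a,b]))
for nm,w in(('t',cloud(t)),('s',cloud(s))):
  p=w.reshape(-1,3);p=p[(p[:,0]>.42)&(p[:,0]<.535)&(p[:,1]>-.08)&(p[:,1]<-.02)&(p[:,2]>.1)&(p[:,2]<.15)]
  if len(p): print(nm,len(p),p.mean(0).round(4),p.min(0).round(4),np.polyfit(p[:,0],p[:,1],1).round(4))
E
```

```text
344 ((590.4428100585938, 316.20611572265625), (237.3231658935547, 160.66311645507812), 87.62249755859375) [0.50545823 0.2006106 ] [0.67544466 0.43505157]
308 ((588.4341430664062, 316.885009765625), (235.6705780029297, 161.25196838378906), 87.11468505859375) [0.50330049 0.20307816] [0.67340634 0.43624301]
t 51.7 pos [0.5262 0.3409 0.2437] w 0.0464 F [-0.9 -0.7  0.1]
offset now-frame [-2.97 19.69 -0.28]  in goal frame [-2.95 19.69 -0.32] turn units [0.002 0.005 0.001]
t 188 [ 0.4766 -0.0497  0.1346] [ 0.4209 -0.059   0.1279] [-0.0521 -0.0249]
s 217 [ 0.4785 -0.0543  0.134 ] [ 0.4201 -0.0632  0.1249] [-0.0406 -0.0349]
```

View pics/loaded.png

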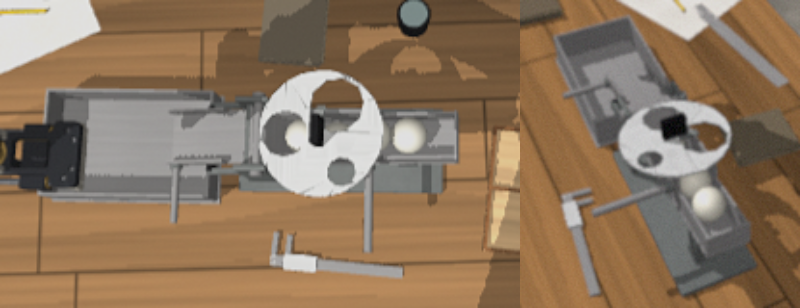

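The view shows the tray back in place (centre 0.590, 0.310). The 62 mm hole is at the outlet with a ball showing under it at (297,135), and another ball is under the mouth at (408,135). On to the hopper handle.

>>> send_rows --motion '[{"claw": 0.5, "offset": [-0.15, 1, 0], "turn": [0, 0, 0]}, {"claw": 0.5, "offset": [-0.15, 1, 0], "turn": [0, 0, 0]}, {"claw": 0.5, "offset": [-0.15, 1, 0], "turn": [0, 0, 0]}, {"claw": 0.5, "offset": [-0.15, 1, 0], "turn": [0, 0, 0]}, {"claw": 0.5, "offset": [-0.15, 1, 0], "turn": [0, 0, 0]}, {"claw": 0.5, "offset": [-0.15, 1, 0], "turn": [0, 0, 0]}, {"claw": 0.5, "offset": [-0.15, 1, 0], "turn": [0, 0, 0]}, {"claw": 0.5, "offset": [-0.15, 1, 0], "turn": [0, 0, 0]}, {"claw": 0.5, "offset": [-0.15, 1, 0], "turn": [0, 0, 0]}, {"claw": 0.5, "offset": [-0.15, 1, 0], "turn": [0, 0, 0]}]'

```text
t: 52.7
ee_pos: [0.487, 0.1414, 0.2427]
ee_rot: [[0.999, -0.043, -0.006], [-0.043, -0.999, -0.002], [-0.006, 0.002, -1.0]]
wrist_force: [-0.4, -0.5, 0.2]
grip_width: 0.046
grasp_force: 0.0
```

>>> send_rows --motion '[{"claw": 0.5, "offset": [-0.15, 1, 0], "turn": [0, 0, 0]}, {"claw": 0.5, "offset": [-0.15, 1, 0], "turn": [0, 0, 0]}, {"claw": 0.5, "offset": [-0.15, 1, 0], "turn": [0, 0, 0]}, {"claw": 0.5, "offset": [-0.15, 1, 0], "turn": [0, 0, 0]}, {"claw": 0.5, "offset": [-0.15, 1, 0], "turn": [0, 0, 0]}, {"claw": 0.5, "offset": [-0.15, 1, 0], "turn": [0, 0, 0]}, {"claw": 0.5, "offset": [-0.15, 1, 0], "turn": [0, 0, 0]}, {"claw": 0.5, "offset": [-0.15, 1, 0], "turn": [0, 0, 0]}, {"claw": 0.5, "offset": [-0.15, 1, 0], "turn": [0, 0, 0]}, {"claw": 0.5, "offset": [0, 0.7, 0], "turn": [0, 0, 0]}]'

```text
t: 53.7
ee_pos: [0.4512, -0.0513, 0.243]
ee_rot: [[0.999, -0.045, -0.006], [-0.045, -0.999, -0.0], [-0.006, 0.001, -1.0]]
wrist_force: [-0.5, -0.5, -0.4]
grip_width: 0.0467
grasp_force: 0.0
```

>>> send_rows --motion '[{"claw": 0.5, "offset": [0, 0, 0], "turn": [0, 0, 0]}, {"claw": 0.5, "offset": [0, 0, 0], "turn": [0, 0, 0]}]'

```text
t: 53.9
ee_pos: [0.4525, -0.0495, 0.2436]
ee_rot: [[0.999, -0.044, -0.004], [-0.044, -0.999, 0.0], [-0.004, -0.0, -1.0]]
wrist_force: [0.8, 0.5, -0.0]
grip_width: 0.0469
grasp_force: 0.0
```

```bash
python3 to.py .4515 -.0505 .112
```

```text
t 53.9 pos [ 0.4525 -0.0495  0.2436] w 0.0469 F [ 0.8  0.5 -0. ]
offset now-frame [-0.02  0.05  6.58]  in goal frame [-0.05  0.05  6.58] turn units [-0.     0.005 -0.   ]
```

>>> send_rows --motion '[{"claw": 0.5, "offset": [0, 0.05, 1], "turn": [0, 0, 0]}, {"claw": 0.5, "offset": [0, 0, 1], "turn": [0, 0, 0]}, {"claw": 0.5, "offset": [0, 0, 1], "turn": [0, 0, 0]}, {"claw": 0.5, "offset": [0, 0, 1], "turn": [0, 0, 0]}, {"claw": 0.5, "offset": [0, 0, 1], "turn": [0, 0, 0]}, {"claw": 0.5, "offset": [0, 0, 1], "turn": [0, 0, 0]}, {"claw": 0.5, "offset": [0, 0, 0.55], "turn": [0, 0, 0]}, {"claw": 0.5, "offset": [0, 0, 0], "turn": [0, 0, 0]}, {"claw": 0, "offset": [0, 0, 0], "turn": [0, 0, 0]}, {"claw": 0, "offset": [0, 0, 0], "turn": [0, 0, 0]}]' --squeeze 30

```text
t: 54.9
ee_pos: [0.4538, -0.0508, 0.1142]
ee_rot: [[0.999, -0.043, -0.0], [-0.043, -0.999, -0.0], [-0.0, 0.0, -1.0]]
wrist_force: [-0.3, 0.5, -0.0]
grip_width: 0.035
grasp_force: 0.0
```

>>> send_rows --motion '[{"claw": 0, "offset": [0, 0, 0], "turn": [0, 0, 0]}, {"claw": 0, "offset": [0, 0, 0], "turn": [0, 0, 0]}, {"claw": 0, "offset": [0, 0, 0], "turn": [0, 0, 0]}, {"claw": 0, "offset": [0, 0, 0], "turn": [0, 0, 0]}, {"claw": 0, "offset": [0, 0, 0], "turn": [0, 0, 0]}]'

```text
t: 55.4
ee_pos: [0.4536, -0.0492, 0.1141]
ee_rot: [[0.999, -0.042, -0.0], [-0.042, -0.999, 0.002], [-0.001, -0.002, -1.0]]
wrist_force: [-0.1, 5.5, 2.7]
grip_width: 0.0108
grasp_force: 30.0
```

```bash
python3 to.py .4515 -.0505 .112; python3 arc.py .153 183.4 105.4 50 s; tail -0 /dev/null
```

```text
t 55.4 pos [ 0.4536 -0.0492  0.1141] w 0.0108 F [-0.1  5.5  2.7]
offset now-frame [-0.1   0.07  0.1 ]  in goal frame [-0.1   0.07  0.1 ] turn units [-0.002  0.001  0.002]
[0, 0, -0.08] [0, 0.01, -0.09] [0, 0, -0.09] [0, 0, -0.09] [0, 0, -0.11] [0, 0, -0.11] [0, 0, -0.12] [0, -0.01, -0.14] [0, -0, -0.14] [0, -0.02, -0.17]
[0, -0.01, -0.17] [0, -0.03, -0.19] [0, -0.03, -0.21] [0, -0.04, -0.22] [0, -0.05, -0.23] [0, -0.06, -0.25] [0, -0.07, -0.26] [0, -0.09, -0.27] [0, -0.1, -0.27] [0, -0.12, -0.28]
[0, -0.13, -0.29] [0, -0.14, -0.29] [0, -0.16, -0.28] [0, -0.18, -0.28] [0, -0.19, -0.28] [0, -0.2, -0.26] [0, -0.21, -0.26] [0, -0.21, -0.24] [0, -0.23, -0.23] [0, -0.23, -0.22]
[0, -0.23, -0.2] [0, -0.22, -0.18] [0, -0.23, -0.17] [0, -0.22, -0.15] [0, -0.21, -0.14] [0, -0.21, -0.12] [0, -0.2, -0.11] [0, -0.18, -0.1] [0, -0.17, -0.08] [0, -0.17, -0.08]
[0, -0.14, -0.06] [0, -0.14, -0.06] [0, -0.13, -0.05] [0, -0.11, -0.04] [0, -0.11, -0.03] [0, -0.1, -0.04] [0, -0.09, -0.03] [0, -0.08, -0.02] [0, -0.08, -0.03] [0, -0.09, -0.02]
```

>>> send_rows --motion '[{"claw": 0, "offset": [0, 0, -0.08], "turn": [0, 0, 0]}, {"claw": 0, "offset": [0, 0, -0.09], "turn": [0, 0, 0]}, {"claw": 0, "offset": [0, 0, -0.09], "turn": [0, 0, 0]}, {"claw": 0, "offset": [0, 0, -0.09], "turn": [0, 0, 0]}, {"claw": 0, "offset": [0, 0, -0.11], "turn": [0, 0, 0]}, {"claw": 0, "offset": [0, 0, -0.11], "turn": [0, 0, 0]}, {"claw": 0, "offset": [0, 0, -0.12], "turn": [0, 0, 0]}, {"claw": 0, "offset": [0, -0.01, -0.14], "turn": [0, 0, 0]}, {"claw": 0, "offset": [0, -0.01, -0.14], "turn": [0, 0, 0]}, {"claw": 0, "offset": [0, -0.01, -0.17], "turn": [0, 0, 0]}]' --squeeze 40

```text
t: 56.4
ee_pos: [0.4535, -0.0491, 0.1345]
ee_rot: [[0.999, -0.042, -0.002], [-0.042, -0.999, 0.001], [-0.002, -0.001, -1.0]]
wrist_force: [6.0, 4.3, -17.0]
grip_width: 0.0104
grasp_force: 40.0
```

>>> send_rows --motion '[{"claw": 0, "offset": [0, -0.02, -0.17], "turn": [0, 0, 0]}, {"claw": 0, "offset": [0, -0.02, -0.19], "turn": [0, 0, 0]}, {"claw": 0, "offset": [0, -0.03, -0.21], "turn": [0, 0, 0]}, {"claw": 0, "offset": [0, -0.04, -0.22], "turn": [0, 0, 0]}, {"claw": 0, "offset": [0, -0.05, -0.23], "turn": [0, 0, 0]}, {"claw": 0, "offset": [0, -0.06, -0.25], "turn": [0, 0, 0]}, {"claw": 0, "offset": [0, -0.07, -0.26], "turn": [0, 0, 0]}, {"claw": 0, "offset": [0, -0.09, -0.27], "turn": [0, 0, 0]}, {"claw": 0, "offset": [0, -0.1, -0.27], "turn": [0, 0, 0]}, {"claw": 0, "offset": [0, -0.12, -0.28], "turn": [0, 0, 0]}]'

```text
t: 57.4
ee_pos: [0.4539, -0.0388, 0.1813]
ee_rot: [[0.999, -0.043, -0.002], [-0.043, -0.999, -0.001], [-0.002, 0.001, -1.0]]
wrist_force: [5.8, 1.2, -16.9]
grip_width: 0.011
grasp_force: 40.0
```

Tracking well, so I'll continue the arc.

>>> send_rows --motion '[{"claw": 0, "offset": [0, -0.13, -0.29], "turn": [0, 0, 0]}, {"claw": 0, "offset": [0, -0.14, -0.29], "turn": [0, 0, 0]}, {"claw": 0, "offset": [0, -0.16, -0.28], "turn": [0, 0, 0]}, {"claw": 0, "offset": [0, -0.18, -0.28], "turn": [0, 0, 0]}, {"claw": 0, "offset": [0, -0.19, -0.28], "turn": [0, 0, 0]}, {"claw": 0, "offset": [0, -0.2, -0.26], "turn": [0, 0, 0]}, {"claw": 0, "offset": [0, -0.21, -0.26], "turn": [0, 0, 0]}, {"claw": 0, "offset": [0, -0.21, -0.24], "turn": [0, 0, 0]}, {"claw": 0, "offset": [0, -0.23, -0.23], "turn": [0, 0, 0]}, {"claw": 0, "offset": [0, -0.23, -0.22], "turn": [0, 0, 0]}]'

```text
t: 58.4
ee_pos: [0.4552, -0.0061, 0.2342]
ee_rot: [[0.999, -0.047, -0.003], [-0.047, -0.999, -0.008], [-0.003, 0.008, -1.0]]
wrist_force: [3.5, -6.6, -11.5]
grip_width: 0.0108
grasp_force: 40.0
```

>>> send_rows --motion '[{"claw": 0, "offset": [0, -0.23, -0.2], "turn": [0, 0, 0]}, {"claw": 0, "offset": [0, -0.22, -0.18], "turn": [0, 0, 0]}, {"claw": 0, "offset": [0, -0.23, -0.17], "turn": [0, 0, 0]}, {"claw": 0, "offset": [0, -0.22, -0.15], "turn": [0, 0, 0]}, {"claw": 0, "offset": [0, -0.21, -0.14], "turn": [0, 0, 0]}, {"claw": 0, "offset": [0, -0.21, -0.12], "turn": [0, 0, 0]}, {"claw": 0, "offset": [0, -0.2, -0.11], "turn": [0, 0, 0]}, {"claw": 0, "offset": [0, -0.18, -0.1], "turn": [0, 0, 0]}, {"claw": 0, "offset": [0, -0.17, -0.08], "turn": [0, 0, 0]}, {"claw": 0, "offset": [0, -0.17, -0.08], "turn": [0, 0, 0]}]'

```text
t: 59.4
ee_pos: [0.4567, 0.0304, 0.2635]
ee_rot: [[0.999, -0.05, -0.003], [-0.05, -0.999, -0.014], [-0.002, 0.014, -1.0]]
wrist_force: [-3.1, -13.4, 10.8]
grip_width: 0.0109
grasp_force: 40.0
```

>>> send_rows --motion '[{"claw": 0, "offset": [0, 0, 0], "turn": [0, 0, 0]}, {"claw": 0, "offset": [0, 0, 0], "turn": [0, 0, 0]}]'

```text
t: 59.6
ee_pos: [0.4568, 0.0313, 0.264]
ee_rot: [[0.999, -0.049, -0.002], [-0.049, -0.999, -0.012], [-0.002, 0.012, -1.0]]
wrist_force: [-3.3, -11.1, 10.4]
grip_width: 0.011
grasp_force: 40.0
```

```bash
python3 - <<'E'
from h import *
s=shot('side');t=shot('top')
a=cv2.cvtColor(t['color'],cv2.COLOR_RGB2BGR)[110:270,60:330]
b=cv2.cvtColor(s['color'],cv2.COLOR_RGB2BGR)[60:260,150:320]
a=cv2.resize(a,(440,260));b=cv2.resize(b,(360,424));a=cv2.copyMakeBorder(a,0,164,0,0,cv2.BORDER_CONSTANT)
cv2.imwrite('pics/tip.png',np.hstack([a,b]))
for nm,w in(('t',cloud(t)),('s',cloud(s))):
  p=w.reshape(-1,3);p=p[(p[:,0]>.53)&(p[:,0]<.65)&(p[:,1]>-.1)&(p[:,1]<.2)&(p[:,2]>.17)&(p[:,2]<.4)]
  print(nm,len(p))
  best=None;rng=np.random.default_rng(0)
  for k in range(400):
    q=p[rng.integers(0,len(p),3)];n=np.cross(q[1]-q[0],q[2]-q[0]);L=np.linalg.norm(n)
    if L<1e-5: continue
    n/=L;d=abs((p-q[0])@n)<.003
    if best is None or d.sum()>best[0]: best=(d.sum(),n,p[d].mean(0))
  n=best[1]*np.sign(best[1][1]);print(best[0],n.round(3),'tilt',np.degrees(np.arctan2(n[1],n[2])).round(1)-8,best[2].round(3))
print(get_state()['ee_pos'],get_state()['wrist_force'])
E
```

```text
t 1748
616 [ 0.023  0.327 -0.945] tilt 152.9 [ 0.576 -0.023  0.384]
s 2395
1304 [0.04  0.958 0.283] tilt 65.6 [ 0.574 -0.017  0.29 ]
[0.4567561  0.03131301 0.26403816] [ -3.36385817 -11.2405378   10.8295207 ]
```

View pics/tip.png

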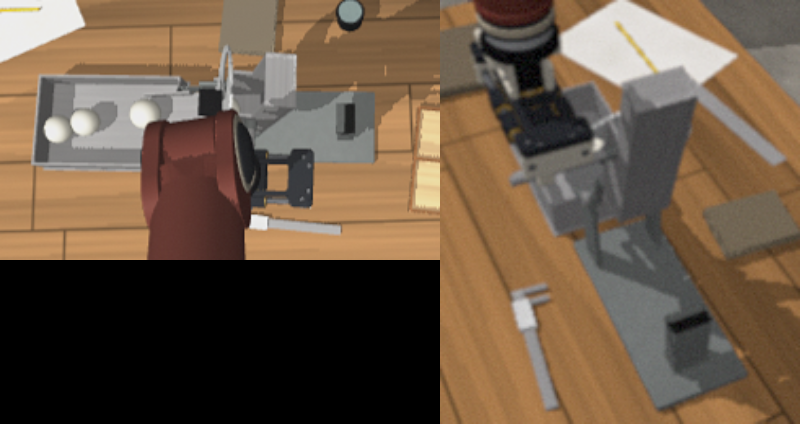

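The picture shows the hopper at about 65° with two balls in the tray at (57,130) and (85,122), and a third on the ramp at (145,113). The last 12° remain.

>>> send_rows --motion '[{"claw": 0, "offset": [0, -0.15, -0.08], "turn": [0, 0, 0]}, {"claw": 0, "offset": [0, -0.15, -0.08], "turn": [0, 0, 0]}, {"claw": 0, "offset": [0, -0.15, -0.08], "turn": [0, 0, 0]}, {"claw": 0, "offset": [0, -0.15, -0.07], "turn": [0, 0, 0]}, {"claw": 0, "offset": [0, -0.15, -0.07], "turn": [0, 0, 0]}, {"claw": 0, "offset": [0, -0.15, -0.06], "turn": [0, 0, 0]}, {"claw": 0, "offset": [0, -0.12, -0.05], "turn": [0, 0, 0]}, {"claw": 0, "offset": [0, -0.12, -0.04], "turn": [0, 0, 0]}, {"claw": 0, "offset": [0, 0, 0], "turn": [0, 0, 0]}]' --squeeze 50

```text
t: 60.6
ee_pos: [0.4581, 0.0556, 0.2747]
ee_rot: [[0.999, -0.048, -0.002], [-0.048, -0.999, -0.011], [-0.001, 0.011, -1.0]]
wrist_force: [-3.0, -8.7, 11.5]
grip_width: 0.0112
grasp_force: 50.0
```

>>> send_rows --motion '[{"claw": 0, "offset": [0, -0.12, -0.04], "turn": [0, 0, 0]}, {"claw": 0, "offset": [0, -0.12, -0.03], "turn": [0, 0, 0]}, {"claw": 0, "offset": [0, -0.1, -0.03], "turn": [0, 0, 0]}, {"claw": 0, "offset": [0, 0, 0], "turn": [0, 0, 0]}]'

```text
t: 61.0
ee_pos: [0.4586, 0.0628, 0.2767]
ee_rot: [[0.999, -0.047, -0.001], [-0.047, -0.999, -0.01], [-0.0, 0.01, -1.0]]
wrist_force: [-3.1, -8.1, 10.0]
grip_width: 0.0104
grasp_force: 50.1
```

```bash
cat > tilt.py <<'E'
from h import *
s=shot('side')
p=cloud(s).reshape(-1,3);p=p[(p[:,0]>.53)&(p[:,0]<.65)&(p[:,1]>-.1)&(p[:,1]<.2)&(p[:,2]>.17)&(p[:,2]<.4)]
best=None;rng=np.random.default_rng(0)
for k in range(600):
    q=p[rng.integers(0,len(p),3)];n=np.cross(q[1]-q[0],q[2]-q[0]);L=np.linalg.norm(n)
    if L<1e-5: continue
    n/=L;d=abs((p-q[0])@n)<.003
    if best is None or d.sum()>best[0]: best=(d.sum(),p[d])
q=best[1];n=np.linalg.svd(q-q.mean(0))[2][2];n*=np.sign(n[1]);print(len(q),n.round(3),'tilt',(np.degrees(np.arctan2(n[1],n[2]))-8).round(1))
g=get_state();print(g['t'],g['ee_pos'].round(4),g['wrist_force'].round(1))
E
python3 tilt.py
```

```text
1852 [0.038 0.997 0.065] tilt 78.3
61.05 [0.4586 0.0627 0.2767] [-3.2 -8.3 10.7]
```

The tilt measures 78.3°, which is fully forward. I'll press slightly against the stop and hold.

>>> send_rows --motion '[{"claw": 0, "offset": [0, -0.1, -0.02], "turn": [0, 0, 0]}, {"claw": 0, "offset": [0, -0.1, -0.02], "turn": [0, 0, 0]}, {"claw": 0, "offset": [0, 0, 0], "turn": [0, 0, 0]}, {"claw": 0, "offset": [0, 0, 0], "turn": [0, 0, 0]}, {"claw": 0, "offset": [0, 0, 0], "turn": [0, 0, 0]}, {"claw": 0, "offset": [0, 0, 0], "turn": [0, 0, 0]}, {"claw": 0, "offset": [0, 0, 0], "turn": [0, 0, 0]}, {"claw": 0, "offset": [0, 0, 0], "turn": [0, 0, 0]}, {"claw": 0, "offset": [0, 0, 0], "turn": [0, 0, 0]}, {"claw": 0, "offset": [0, 0, 0], "turn": [0, 0, 0]}]'

```text
t: 62.05
ee_pos: [0.4586, 0.0629, 0.2768]
ee_rot: [[0.999, -0.05, -0.002], [-0.05, -0.999, -0.016], [-0.002, 0.016, -1.0]]
wrist_force: [-2.2, -15.1, 7.5]
grip_width: 0.011
grasp_force: 50.1
```

>>> send_rows --motion '[{"claw": 0, "offset": [0, 0, 0], "turn": [0, 0, 0]}, {"claw": 0, "offset": [0, 0, 0], "turn": [0, 0, 0]}, {"claw": 0, "offset": [0, 0, 0], "turn": [0, 0, 0]}, {"claw": 0, "offset": [0, 0, 0], "turn": [0, 0, 0]}, {"claw": 0, "offset": [0, 0, 0], "turn": [0, 0, 0]}, {"claw": 0, "offset": [0, 0, 0], "turn": [0, 0, 0]}, {"claw": 0, "offset": [0, 0, 0], "turn": [0, 0, 0]}, {"claw": 0, "offset": [0, 0, 0], "turn": [0, 0, 0]}, {"claw": 0, "offset": [0, 0, 0], "turn": [0, 0, 0]}, {"claw": 0, "offset": [0, 0, 0], "turn": [0, 0, 0]}]'

```text
t: 63.05
ee_pos: [0.4586, 0.0628, 0.2768]
ee_rot: [[0.999, -0.05, -0.002], [-0.05, -0.999, -0.016], [-0.002, 0.016, -1.0]]
wrist_force: [-2.1, -14.0, 7.9]
grip_width: 0.0109
grasp_force: 50.1
```

```bash
python3 tilt.py; python3 - <<'E'
from h import *
s=dict(np.load('last_side.npz'));t=shot('top')
a=cv2.cvtColor(t['color'],cv2.COLOR_RGB2BGR)[110:270,60:330]
b=cv2.cvtColor(s['color'],cv2.COLOR_RGB2BGR)[60:260,150:320]
a=cv2.resize(a,(440,260));b=cv2.resize(b,(360,424));a=cv2.copyMakeBorder(a,0,164,0,0,cv2.BORDER_CONSTANT)
cv2.imwrite('pics/tip2.png',np.hstack([a,b]))
E
```

```text
1858 [0.039 0.997 0.065] tilt 78.3
63.1 [0.4586 0.0629 0.2768] [ -2.4 -13.2   7.5]
```

View pics/tip2.png

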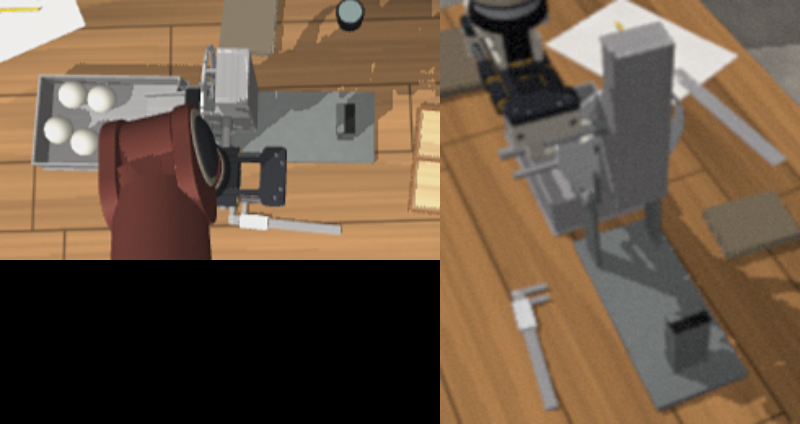

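All four balls are in the tray, at (57,130), (85,142), (71,95) and (101,98). The rod has crept towards the fingertips while turning, so I'll slide the pads deeper onto it before lowering, with the hopper still against its stop.

>>> send_rows --motion '[{"claw": 0, "offset": [0, 0, 0], "turn": [0, 0, 0]}, {"claw": 0, "offset": [0, 0, 0.2], "turn": [0, 0, 0]}, {"claw": 0, "offset": [0, 0, 0.2], "turn": [0, 0, 0]}, {"claw": 0, "offset": [0, 0, 0.2], "turn": [0, 0, 0]}, {"claw": 0, "offset": [0, 0, 0.2], "turn": [0, 0, 0]}, {"claw": 0, "offset": [0, 0, 0], "turn": [0, 0, 0]}]' --squeeze 22

```text
t: 63.75
ee_pos: [0.4647, 0.0626, 0.2661]
ee_rot: [[0.999, -0.052, 0.014], [-0.052, -0.999, -0.014], [0.015, 0.013, -1.0]]
wrist_force: [-0.2, -16.3, 25.2]
grip_width: 0.0111
grasp_force: 22.0
```

```bash
python3 tilt.py
```

```text
1850 [0.039 0.997 0.065] tilt 78.3
63.8 [0.4647 0.0625 0.2661] [ -0.1 -16.5  26. ]
```

>>> send_rows --motion '[{"claw": 0, "offset": [0, 0, -0.15], "turn": [0, 0, 0]}, {"claw": 0, "offset": [0, 0, -0.1], "turn": [0, 0, 0]}, {"claw": 0, "offset": [0, 0.1, 0], "turn": [0, 0, 0]}, {"claw": 0, "offset": [0, 0.1, 0], "turn": [0, 0, 0]}, {"claw": 0, "offset": [0, 0.1, 0], "turn": [0, 0, 0]}, {"claw": 0, "offset": [0, 0.05, 0], "turn": [0, 0, 0]}, {"claw": 0, "offset": [0, 0, 0], "turn": [0, 0, 0]}]' --squeeze 45

```text
t: 64.5
ee_pos: [0.4646, 0.0626, 0.2663]
ee_rot: [[0.999, -0.047, 0.013], [-0.047, -0.999, -0.004], [0.013, 0.004, -1.0]]
wrist_force: [9.1, -4.3, -3.2]
grip_width: 0.011
grasp_force: 45.0
```

```bash
python3 tilt.py; python3 arc.py .153 105.4 183.4 60 s
```

```text
1846 [0.039 0.997 0.064] tilt 78.3
64.55 [0.4646 0.0626 0.2663] [ 9.3 -4.7 -3. ]
[0, 0.07, 0.02] [0, 0.06, 0.02] [0, 0.07, 0.02] [0, 0.08, 0.02] [0, 0.07, 0.03] [0, 0.09, 0.02] [0, 0.08, 0.03] [0, 0.1, 0.04] [0, 0.1, 0.04] [0, 0.11, 0.04]
[0, 0.11, 0.05] [0, 0.13, 0.05] [0, 0.13, 0.06] [0, 0.15, 0.07] [0, 0.15, 0.08] [0, 0.15, 0.08] [0, 0.17, 0.09] [0, 0.17, 0.11] [0, 0.18, 0.11] [0, 0.18, 0.12]
[0, 0.19, 0.14] [0, 0.19, 0.15] [0, 0.19, 0.15] [0, 0.19, 0.17] [0, 0.19, 0.18] [0, 0.19, 0.19] [0, 0.18, 0.2] [0, 0.18, 0.2] [0, 0.17, 0.22] [0, 0.17, 0.22]
[0, 0.16, 0.23] [0, 0.14, 0.23] [0, 0.14, 0.24] [0, 0.13, 0.24] [0, 0.12, 0.24] [0, 0.11, 0.23] [0, 0.1, 0.24] [0, 0.08, 0.23] [0, 0.08, 0.23] [0, 0.07, 0.22]
[0, 0.05, 0.21] [0, 0.05, 0.21] [0, 0.05, 0.19] [0, 0.03, 0.19] [0, 0.03, 0.17] [0, 0.02, 0.17] [0, 0.02, 0.16] [0, 0.02, 0.14] [0, 0.01, 0.14] [0, 0.01, 0.13]
[0, 0, 0.11] [0, 0.01, 0.11] [0, 0, 0.1] [0, 0, 0.09] [0, 0, 0.09] [0, 0, 0.08] [0, -0.01, 0.08] [0, 0, 0.07] [0, 0, 0.07] [0, 0, 0.07]
```

>>> send_rows --motion '[{"claw": 0, "offset": [0.05, 0.07, 0.02], "turn": [0, 0, 0]}, {"claw": 0, "offset": [0.05, 0.06, 0.02], "turn": [0, 0, 0]}, {"claw": 0, "offset": [0.05, 0.07, 0.02], "turn": [0, 0, 0]}, {"claw": 0, "offset": [0.05, 0.08, 0.02], "turn": [0, 0, 0]}, {"claw": 0, "offset": [0, 0.07, 0.03], "turn": [0, 0, 0]}, {"claw": 0, "offset": [0, 0.09, 0.02], "turn": [0, 0, 0]}, {"claw": 0, "offset": [0, 0.08, 0.03], "turn": [0, 0, 0]}, {"claw": 0, "offset": [0, 0.1, 0.04], "turn": [0, 0, 0]}, {"claw": 0, "offset": [0, 0.1, 0.04], "turn": [0, 0, 0]}, {"claw": 0, "offset": [0, 0.11, 0.04], "turn": [0, 0, 0]}]'

```text
t: 65.55
ee_pos: [0.4638, 0.0474, 0.2609]
ee_rot: [[0.999, -0.046, 0.004], [-0.046, -0.999, -0.003], [0.004, 0.002, -1.0]]
wrist_force: [1.6, -3.2, 5.5]
grip_width: 0.0108
grasp_force: 45.0
```

>>> send_rows --motion '[{"claw": 0, "offset": [0, 0.11, 0.05], "turn": [0, 0, 0]}, {"claw": 0, "offset": [0, 0.13, 0.05], "turn": [0, 0, 0]}, {"claw": 0, "offset": [0, 0.13, 0.06], "turn": [0, 0, 0]}, {"claw": 0, "offset": [0, 0.15, 0.07], "turn": [0, 0, 0]}, {"claw": 0, "offset": [0, 0.15, 0.08], "turn": [0, 0, 0]}, {"claw": 0, "offset": [0, 0.15, 0.08], "turn": [0, 0, 0]}, {"claw": 0, "offset": [0, 0.17, 0.09], "turn": [0, 0, 0]}, {"claw": 0, "offset": [0, 0.17, 0.11], "turn": [0, 0, 0]}, {"claw": 0, "offset": [0, 0.18, 0.11], "turn": [0, 0, 0]}, {"claw": 0, "offset": [0, 0.18, 0.12], "turn": [0, 0, 0]}]'

```text
t: 66.55
ee_pos: [0.4626, 0.0169, 0.2436]
ee_rot: [[0.999, -0.045, 0.004], [-0.045, -0.999, -0.003], [0.004, 0.003, -1.0]]
wrist_force: [4.1, -4.5, 0.4]
grip_width: 0.0109
grasp_force: 45.0
```

```bash
python3 tilt.py
```

```text
980 [0.04  0.921 0.388] tilt 59.2
66.6 [0.4625 0.0161 0.243 ] [ 4.6 -5.  -0.2]
```

>>> send_rows --motion '[{"claw": 0, "offset": [0, 0.19, 0.14], "turn": [0, 0, 0]}, {"claw": 0, "offset": [0, 0.19, 0.15], "turn": [0, 0, 0]}, {"claw": 0, "offset": [0, 0.19, 0.15], "turn": [0, 0, 0]}, {"claw": 0, "offset": [0, 0.19, 0.17], "turn": [0, 0, 0]}, {"claw": 0, "offset": [0, 0.19, 0.18], "turn": [0, 0, 0]}, {"claw": 0, "offset": [0, 0.19, 0.19], "turn": [0, 0, 0]}, {"claw": 0, "offset": [0, 0.18, 0.2], "turn": [0, 0, 0]}, {"claw": 0, "offset": [0, 0.18, 0.2], "turn": [0, 0, 0]}, {"claw": 0, "offset": [0, 0.17, 0.22], "turn": [0, 0, 0]}, {"claw": 0, "offset": [0, 0.17, 0.22], "turn": [0, 0, 0]}]'

```text
t: 67.6
ee_pos: [0.4612, -0.0197, 0.2065]
ee_rot: [[0.999, -0.045, 0.004], [-0.045, -0.999, -0.003], [0.004, 0.002, -1.0]]
wrist_force: [5.3, -5.0, -2.7]
grip_width: 0.0105
grasp_force: 45.0
```

>>> send_rows --motion '[{"claw": 0, "offset": [0, 0.16, 0.23], "turn": [0, 0, 0]}, {"claw": 0, "offset": [0, 0.14, 0.23], "turn": [0, 0, 0]}, {"claw": 0, "offset": [0, 0.14, 0.24], "turn": [0, 0, 0]}, {"claw": 0, "offset": [0, 0.13, 0.24], "turn": [0, 0, 0]}, {"claw": 0, "offset": [0, 0.12, 0.24], "turn": [0, 0, 0]}, {"claw": 0, "offset": [0, 0.11, 0.23], "turn": [0, 0, 0]}, {"claw": 0, "offset": [0, 0.1, 0.24], "turn": [0, 0, 0]}, {"claw": 0, "offset": [0, 0.08, 0.23], "turn": [0, 0, 0]}, {"claw": 0, "offset": [0, 0.08, 0.23], "turn": [0, 0, 0]}, {"claw": 0, "offset": [0, 0.07, 0.22], "turn": [0, 0, 0]}]'

```text
t: 68.6
ee_pos: [0.4597, -0.0428, 0.1596]
ee_rot: [[0.999, -0.046, 0.003], [-0.046, -0.999, -0.003], [0.003, 0.003, -1.0]]
wrist_force: [4.5, -6.1, -4.2]
grip_width: 0.0103
grasp_force: 45.0
```

>>> send_rows --motion '[{"claw": 0, "offset": [0, 0.05, 0.21], "turn": [0, 0, 0]}, {"claw": 0, "offset": [0, 0.05, 0.21], "turn": [0, 0, 0]}, {"claw": 0, "offset": [0, 0.05, 0.19], "turn": [0, 0, 0]}, {"claw": 0, "offset": [0, 0.03, 0.19], "turn": [0, 0, 0]}, {"claw": 0, "offset": [0, 0.03, 0.17], "turn": [0, 0, 0]}, {"claw": 0, "offset": [0, 0.02, 0.17], "turn": [0, 0, 0]}, {"claw": 0, "offset": [0, 0.02, 0.16], "turn": [0, 0, 0]}, {"claw": 0, "offset": [0, 0.02, 0.14], "turn": [0, 0, 0]}, {"claw": 0, "offset": [0, 0.01, 0.14], "turn": [0, 0, 0]}, {"claw": 0, "offset": [0, 0, 0.1], "turn": [0, 0, 0]}]'

```text
t: 69.6
ee_pos: [0.4589, -0.0492, 0.1258]
ee_rot: [[0.999, -0.047, 0.002], [-0.047, -0.999, -0.004], [0.002, 0.004, -1.0]]
wrist_force: [4.0, -7.5, -4.6]
grip_width: 0.0106
grasp_force: 45.0
```

>>> send_rows --motion '[{"claw": 0, "offset": [0, 0, 0.1], "turn": [0, 0, 0]}, {"claw": 0, "offset": [0, 0, 0.1], "turn": [0, 0, 0]}, {"claw": 0, "offset": [0, 0, 0.08], "turn": [0, 0, 0]}, {"claw": 0, "offset": [0, 0, 0.08], "turn": [0, 0, 0]}, {"claw": 0, "offset": [0, 0, 0.08], "turn": [0, 0, 0]}, {"claw": 0, "offset": [0, 0, 0.06], "turn": [0, 0, 0]}, {"claw": 0, "offset": [0, 0, 0], "turn": [0, 0, 0]}]'

```text
t: 70.3
ee_pos: [0.4587, -0.0496, 0.1157]
ee_rot: [[0.999, -0.047, 0.001], [-0.047, -0.999, -0.005], [0.002, 0.005, -1.0]]
wrist_force: [4.3, -8.4, -7.7]
grip_width: 0.0111
grasp_force: 45.0
```

>>> send_rows --motion '[{"claw": 0, "offset": [0, 0, 0.06], "turn": [0, 0, 0]}, {"claw": 0, "offset": [0, 0, 0.06], "turn": [0, 0, 0]}, {"claw": 0, "offset": [0, 0, 0.06], "turn": [0, 0, 0]}, {"claw": 0, "offset": [0, 0, 0.06], "turn": [0, 0, 0]}, {"claw": 0, "offset": [0, 0, 0], "turn": [0, 0, 0]}]'

```text
t: 70.8
ee_pos: [0.4587, -0.0496, 0.1109]
ee_rot: [[0.999, -0.047, 0.001], [-0.047, -0.999, -0.005], [0.002, 0.005, -1.0]]
wrist_force: [5.2, -7.7, -6.1]
grip_width: 0.0106
grasp_force: 45.0
```

>>> send_rows --motion '[{"claw": 0, "offset": [0, 0, 0.06], "turn": [0, 0, 0]}, {"claw": 0, "offset": [0, 0, 0.06], "turn": [0, 0, 0]}, {"claw": 0, "offset": [0, 0, 0.06], "turn": [0, 0, 0]}, {"claw": 0, "offset": [0, 0, 0], "turn": [0, 0, 0]}]'

```text
t: 71.2
ee_pos: [0.4586, -0.0495, 0.1073]
ee_rot: [[0.999, -0.047, 0.001], [-0.047, -0.999, -0.005], [0.001, 0.004, -1.0]]
wrist_force: [4.4, -8.6, -6.4]
grip_width: 0.0107
grasp_force: 45.0
```

```bash
python3 - <<'E'
from holes import *
W=cloud(shot('top'));W2=cloud(shot('side'))
for nm,w in(('t',W),('s',W2)):
  try:
    d,c,n=disc(w);print(nm,len(d),n.round(3),'rest tilt',np.degrees(np.arctan2(n[1],n[2])).round(2),'z at centre',(np.array([.5786,.014])@c[:2]+c[2]).round(4))
  except Exception as e: print(nm,e)
print(get_state()['wrist_force'])
E
```

```text
t 1781 [0.009 0.152 0.988] rest tilt 8.73 z at centre 0.1561
s 1159 [0.008 0.153 0.988] rest tilt 8.79 z at centre 0.1561
[ 3.47159841 -8.31166741 -6.96712184]
```

About 0.8° (2 mm at the handle) is left.

>>> send_rows --motion '[{"claw": 0, "offset": [0, 0, 0.05], "turn": [0, 0, 0]}, {"claw": 0, "offset": [0, 0, 0.05], "turn": [0, 0, 0]}, {"claw": 0, "offset": [0, 0, 0.05], "turn": [0, 0, 0]}, {"claw": 0, "offset": [0, 0, 0], "turn": [0, 0, 0]}, {"claw": 0, "offset": [0, 0, 0], "turn": [0, 0, 0]}]'

```text
t: 71.8
ee_pos: [0.4586, -0.0494, 0.105]
ee_rot: [[0.999, -0.047, 0.001], [-0.047, -0.999, -0.004], [0.002, 0.004, -1.0]]
wrist_force: [2.6, -7.3, -1.3]
grip_width: 0.0108
grasp_force: 45.0
```

>>> send_rows --motion '[{"claw": 0, "offset": [0, 0, 0.05], "turn": [0, 0, 0]}, {"claw": 0, "offset": [0, 0, 0.05], "turn": [0, 0, 0]}, {"claw": 0, "offset": [0, 0, 0], "turn": [0, 0, 0]}, {"claw": 0, "offset": [0, 0, 0], "turn": [0, 0, 0]}]'

```text
t: 72.2
ee_pos: [0.4586, -0.0494, 0.1047]
ee_rot: [[0.999, -0.047, 0.002], [-0.047, -0.999, -0.004], [0.002, 0.004, -1.0]]
wrist_force: [-1.2, -6.8, 13.1]
grip_width: 0.0109
grasp_force: 45.0
```

The hopper is on its rest: the wrist force is now pushing up. Release and lift clear.

>>> send_rows --motion '[{"claw": 0.45, "offset": [0, -0.1, -0.05], "turn": [0, 0, 0]}, {"claw": 0.45, "offset": [0, 0, 0], "turn": [0, 0, 0]}, {"claw": 0.45, "offset": [0, 0, 0], "turn": [0, 0, 0]}, {"claw": 0.45, "offset": [0, 0, 0], "turn": [0, 0, 0]}, {"claw": 0.45, "offset": [0, 0, -0.5], "turn": [0, 0, 0]}, {"claw": 0.45, "offset": [0, 0, -1], "turn": [0, 0, 0]}, {"claw": 0.45, "offset": [0, 0, -1], "turn": [0, 0, 0]}, {"claw": 0.45, "offset": [0, 0, -1], "turn": [0, 0, 0]}, {"claw": 0.45, "offset": [0, 0, -1], "turn": [0, 0, 0]}, {"claw": 0.45, "offset": [0, 0, -1], "turn": [0, 0, 0]}]'

```text
t: 73.2
ee_pos: [0.4573, -0.0435, 0.2154]
ee_rot: [[0.999, -0.043, -0.001], [-0.043, -0.999, -0.0], [-0.001, 0.0, -1.0]]
wrist_force: [-0.9, 0.0, 0.4]
grip_width: 0.042
grasp_force: 0.0
```

>>> send_rows --motion '[{"claw": 0.45, "offset": [0, 0.5, -0.5], "turn": [0, 0, 0]}, {"claw": 0.45, "offset": [0, 1, 0], "turn": [0, 0, 0]}, {"claw": 0.45, "offset": [0, 1, 0], "turn": [0, 0, 0]}, {"claw": 0.45, "offset": [0, 1, 0], "turn": [0, 0, 0]}, {"claw": 0.45, "offset": [0, 1, 0], "turn": [0, 0, 0]}, {"claw": 0.45, "offset": [0, 1, 0], "turn": [0, 0, 0]}, {"claw": 0.45, "offset": [0, 1, 0], "turn": [0, 0, 0]}, {"claw": 0.45, "offset": [0, 1, 0], "turn": [0, 0, 0]}, {"claw": 0.45, "offset": [0, 1, 0], "turn": [0, 0, 0]}, {"claw": 0.45, "offset": [0, 0, 0], "turn": [0, 0, 0]}]'

```text
t: 74.2
ee_pos: [0.4489, -0.2173, 0.224]
ee_rot: [[0.999, -0.05, -0.002], [-0.05, -0.999, -0.002], [-0.002, 0.003, -1.0]]
wrist_force: [-0.4, -0.4, -0.2]
grip_width: 0.042
grasp_force: 0.0
```

```bash
python3 holes.py; python3 tr.py; python3 - <<'E'
from meas import *
s=dict(np.load('last_side.npz'));t=dict(np.load('last_top.npz'))
W=cloud(t);d,c,n=disc(W);print('tilt',np.degrees(np.arctan2(n[1],n[2])).round(2))
p=W.reshape(-1,3);p=p[(p[:,0]>.56)&(p[:,0]<.6)&(p[:,1]>.13)&(p[:,1]<.215)&(p[:,2]>.08)&(p[:,2]<.2)]
print('flap',len(p),np.degrees(np.arctan(np.polyfit(p[:,1],p[:,2],1)[0])).round(1))
a=cv2.cvtColor(t['color'],cv2.COLOR_RGB2BGR)[80:280,60:430]
cv2.imwrite('pics/end.png',cv2.resize(a,(740,400)))
E
```

```text
disc [0.5787 0.0137] [0.006 0.136 0.991]
hole ang -151.8 deq 39.0
hole ang 88.7 deq 62.5
hole ang -35.6 deq 70.5
hole ang 13.2 deq 14.6
644 ((590.6356811523438, 316.94183349609375), (239.05711364746094, 161.16590881347656), 87.50393676757812) [0.50547415 0.20037932] [0.675425   0.43901877]
49 ((510.11029052734375, 312.29248046875), (224.39935302734375, 4.355289459228516), 87.26680755615234) [0.50323509 0.20026703] [0.51453768 0.42440856]
tilt 7.9
flap 428 -14.1
```

View pics/end.png

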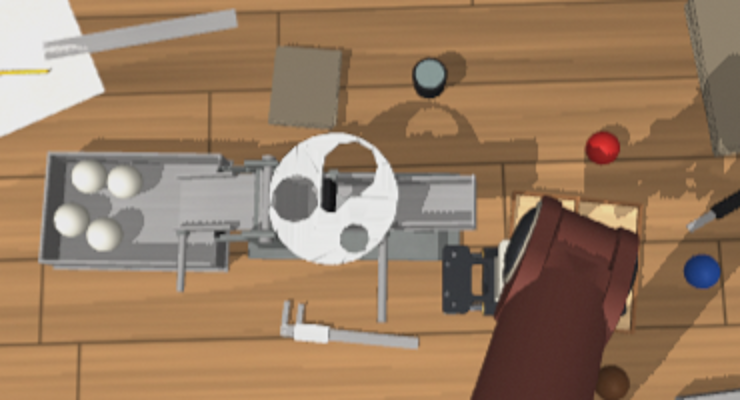

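The final view shows the four balls in the tray around (95,205) and the hopper empty on its rest at 7.9°. The 62 mm hole is at the outlet, the flap lies at -14°, and the caliper, loupe and mica sheets are where they were.

```bash
python3 -c "from rig import job_done; print(job_done())"
```

```text
the job is handed in; nothing more can be done
None
```

The job is handed in: all four balls went through the 62 mm hole into the tray (which had been knocked about 55 mm and which I pushed back before tipping), the hopper is back on its rest, and the flap and dial are as set; the hand-in gave no verdict.

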